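Mount and lock the steam-gun valve barrels at the spotting bench

ROBOT

A 6-joint arm with a two-finger parallel gripper is mounted at the origin on the work surface. World frame = base frame: x ahead of the robot, y to its left, z up, the work surface at z = 0. Lengths are in m, angles in rad, forces in N, time in s.
With the tool pointing down it reaches from about 0.25 to 0.775 m from the base axis. Payload 4 kg.
Tool frame: the origin (TCP) lies midway between the tips of the shut fingers; the grasp point (between the pads) lies 19 mm behind it; z points along the fingers, y is the line along which they close (so a half turn about z gives the same grasp; the last joint's range is limited). The gripper opens to 94 mm and grips with 3 to 60 N. Pads are 16 mm wide; open, the fingers measure 119 mm over their backs; the gripper's body (75 mm by 177 mm) begins 78 mm behind the grasp point.
Start: joints at [1.184, 0.087, 1.371, -0, 1.684, -0.103], TCP at [0.154, 0.528, 0.206] pointing down, gripper open.
Joint ranges: [-3.1, 3.1], [-0.76, 2.03], [0.27, 2.55], [-1.08, 4.22], [0.17, 2.65], [-2.57, 2.57]. Speed limits (rad/s): [2.79, 2.79, 3.14, 3.14, 3.14, 3.14].

INTERFACE

Orientations are given as [roll, pitch, yaw] about the fixed x, y, z axes, in that order (R = Rz(yaw) Ry(pitch) Rx(roll)).
In Python, from bench import get_obs, snapshot, close_job gives the robot as it stands. The module is installed in compiled form; this text tells all that it offers.
- The arm moves only by the tool drive_tool, never from a script. Its argument "commands" is a list of rows, each a list of 6 numbers: the shift along the tool's x, y, z in units of 0.04 m (1.0 is 0.04 m), then the turn, a rotation vector about the tool's x, y, z in units of 0.1 rad (1.0 is 0.1 rad). In form: [[dx, dy, dz, wx, wy, wz], ...]. A call has 1 to 20 rows; each row shifts and turns the commanded pose from where the row before left it, along the tool's axes as they then stand; what a row does not reach is not made up. A row lasts 1/8 s, in which the tool goes at most 62.5 mm and 10.7 degrees, less where a joint would pass 70% of its speed; a pose out of reach is approached as far as the arm can. A call with a number of a shift or a turn outside -1 to 1 is refused whole. A call with a gripper value outside its range is refused whole. "gripper" is the closure, from 0 (fully open) to 1 (shut), set as the call begins (left out, the last holds). The fingers move at their own pace and stop on an object; the grip force is fixed at half the most. Time passes only in rows, so rows that do not move let the fingers close. It gives the time, the measured TCP pose, the force, the opening and the grip force at its end, in the units of the state.
- get_obs(): the state, without advancing time (a new reading comes with each control period).
- snapshot(name): name is "side" or "top" or "wrist"; returns a dict with "image" (420x560x3 uint8, blue, green, red), "range_z" (420x560 float32, m along the optical axis (not along the pixel's ray), 0 where there is no reading), "fx", "fy", "cx", "cy" (pixels), "rvec" (rotation vector, rad) and "tvec" (3), from world to camera coordinates, as OpenCV has them. Camera axes: x right, y down, z forward; pixel columns grow to the right and rows downward; lengths in m; the calibration is good to about 2 mm. A picture is of the moment at which its call begins.
- close_job(): hands the job in; it is judged then, once.
The state is a dict: "time": time; "joint_positions": joint angles; "qvel": joint speeds; "joint_torque": joint torques, N m; "tool_pos": TCP position; "ee_rot": TCP orientation; "wrist_force": force on the tool from outside, world axes, zero at the start; "wrist_torque": the same for the moment, N m; "width": finger opening in m; "finger_force": force on a finger pad.
Only numpy, scipy, OpenCV 4.12 (cv2) and the standard library are available. Lean on these libraries where they do the work, as an engineer would, in place of code of your own. Each camera call takes 0.05 s, during which the arm holds its last target. There are 200 camera calls.

TASK

Slide every flanged brass valve barrel sideways fully home into a slot of the bracket, its flange under the slotted plate, and lock each with a retaining ring: spread a ring with the ring pliers, slide it down over the barrel and let it snap closed into the groove just above the plate. Only when all barrels are locked, turn the red supply lever to the 45 degree mark, and finish with the pliers back upright in their holder. Leave the bottles and the jar where they are.

Things in the scene. Friction and masses are not known exactly. Their poses are not given: they have to be found in the camera images.
- barrel1_c (a point): centre (31 mm above the underside) of flanged valve barrel 1, standing loose on the bench at the left: brass, 220 g, 62 mm tall, z up. Bottom flange 44 mm across, 9 mm thick; body 28 mm across above it; dark groove 23 mm across from 17 to 26 mm above the underside; the plain head from 26 to 62 mm is for gripping. Two or three barrels are present (absent: None)
- barrel1_groove (a point): point on the axis of barrel 1, 21 mm above its underside, in the groove; a ring resting on the plate has its centre here
- slot1 (a point): where barrelN_c lies when a barrel is home in slot 1 of the aluminium bracket, 39 mm over the bench; Frame: x into the slot, z up. Slot 1 is the leftmost of three, 95 mm apart. The bracket's floor slab is 8 mm thick, runs as an open apron 115 mm in front of this point (-x) and ends 35 mm behind it. The slotted plate above spans 21 to 27 mm over the bench, 300 mm wide, its front edge 33 mm before this point
- ring1_c (a point): centre (mid-thickness, on the axis) of retaining ring 1, spring steel, dark 4 mm wire, 33 mm wide, 60 g, z up, open to -x: two parallel lugs (round 4 mm bars, inner faces at y = +-9 mm when closed) run from 16 to 36 mm on its -x side. Inside it is 25 mm wide when closed; at +x a bridge 17 to 20 mm from the centre. The halves part along y against a spring (2.5 N closed, 4 N spread) and pass over a barrel when each is spread 3 mm or more
- ring1_l (a joint): how far the left half of ring 1 is spread from closed (m): 0 closed, at most 0.009; the right half mirrors it
- barrel2_c (a point): centre (31 mm above the underside) of flanged valve barrel 2, like barrel 1
- barrel2_groove (a point): point on the axis of barrel 2, 21 mm above its underside, in the groove; a ring resting on the plate has its centre here
- slot2 (a point): where barrelN_c lies when a barrel is home in slot 2 of the aluminium bracket, 39 mm over the bench; the middle slot. Each slot is 30 mm wide, closed at the back, open to -x, with a mouth that flares from 30 to 60 mm wide, 15 to 33 mm before this point. A barrel stands on the floor slab and slides along +x with its flange in the 13 mm space under the plate; its groove is then just above the plate
- ring2_c (a point): centre (mid-thickness, on the axis) of retaining ring 2, like ring 1. Each ring starts on a stub (18 mm wide, 10 mm high) of a blue rack, its underside 30 mm over the bench; the lugs overhang the rack's front face (16 mm before the ring's centre), with only the bench below them. Three rings are always there; one may be left over
- ring2_l (a joint): how far the left half of ring 2 is spread from closed (m): 0 closed, at most 0.009; the right half mirrors it
- barrel3_c (a point): centre (31 mm above the underside) of flanged valve barrel 3, like barrel 1
- barrel3_groove (a point): point on the axis of barrel 3, 21 mm above its underside, in the groove; a ring resting on the plate has its centre here
- slot3 (a point): where barrelN_c lies when a barrel is home in slot 3 of the aluminium bracket, 39 mm over the bench; the rightmost slot, like slots 1 and 2
- ring3_c (a point): centre (mid-thickness, on the axis) of retaining ring 3, like rings 1 and 2
- ring3_l (a joint): how far the left half of ring 3 is spread from closed (m): 0 closed, at most 0.009; the right half mirrors it
- pliers_grip (a point): centre between the lime-green grips of the ring pliers (220 g), 128 mm above the tip ends; they stand upright, tips down, in a holder. Grips: round bars 12 mm thick along x, 34 mm long, 60 mm over the outsides (y) at rest, 29 mm fully squeezed; spring 8 N at rest, 15 N squeezed, 4 N more with a ring. Squeezing spreads the tips; 3 mm of squeeze is enough to carry the pliers
- pliers_tips (a point): point between the two tips of the pliers, 5 mm above their ends, z up. Each tip is two rough prongs, 13 mm over both (x), with a 2.4 mm lip outward at the bottom. Over the outsides (y), lips included, 11 mm at rest, about 35 mm at full squeeze, evenly with it. Prongs go between the ring's lugs, about 27 mm from the ring's centre; the lugs bear on them 3 to 14 mm above the tip ends, over the lips
- holder_tips (a point): where pliers_tips lies when stowed, 13 mm over the bench in the fixed dark steel holder: an open well 18 mm (x) by 42 mm (y), rim 60 mm over the bench. The pliers' cross-bar (12 by 52 mm, underside 52 mm above the tip ends) rests on the end walls of the well, tips hanging inside, handles up. x, y as the stowed pliers'
- lever (a joint): angle of the red supply lever (rad), starts near 0, ends at 1.57, growing anticlockwise seen from above; stays where it is left, about 2 N at the knob. A scale on the bench has a broad green mark at 45 degrees
- lever_knob (a point): point half-way up the upright round red knob at the free end of the lever: 20 mm across, top 90 mm and foot 56 mm over the bench, 72 mm from the hinge axis. At angle 0 the arm points from the hinge towards the robot
- lever_hinge (a point): point on the vertical hinge axis of the lever, at the height of the knob's middle; its x axis points from knob to hinge and turns with the lever
- bottle1_c (a point): bystander: white squeeze bottle, 60 mm across, 150 mm tall, this point 42 mm up; leave it alone
- bottle2_c (a point): bystander: white squeeze bottle with a green nozzle, 60 mm across, 140 mm tall, this point 37 mm up; leave it alone
- jar_c (a point): bystander: white jar, 68 mm across, 75 mm tall, at its centre; leave it alone
There are look-alikes about, which are no part of the job. There is more than one size of the part that bears pliers_grip; the job needs the middle-sized.

How it is judged:
By the outcome, as a careful person would: the job done as asked, in the order asked, and still so for the second after the job is handed in, with the robot touching nothing.
Of barrel1, barrel2, barrel3 only 2 to 3 are there at a start; the rules pass over those that are not, and their reading is None.
At some moment in a run one of barrel1, barrel2, barrel3 may be knocked a few centimetres aside while the robot is not near it.
It also fails if it takes over 210 s, if anything falls off the work surface, if the arm or the gripper's body presses on something with over 40 N, if the wrist force passes 120 N, or if a joint passes its speed limit or range.

## Working session

There is one attempt and no reset: what is moved stays moved. The work goes in short steps, Python scripts to look and compute and a tool call to move; the robot and the scene stay as the last step left them, time stands still between calls to the robot, and variables do not carry over. Pictures are saved under pics/ and viewed, at most 17 in all, crops included, and the job is handed in when it is done.

Besides the shell and the picture viewer there is one more tool, called after "Emit:" by a JSON object that holds its "api" and its "payload". drive_tool: Moves the arm, as the interface text tells. Its arguments: {"type":"object","properties":{"commands":{"type":"array"},"gripper":{"type":"number"}},"required":["commands"]}

```bash
mkdir -p pics; cat > h.py <<'E'
import numpy as np, cv2
from bench import get_obs, snapshot
def snap(n):
    s=snapshot(n); R,_=cv2.Rodrigues(np.array(s['rvec'],float)); s['R']=R; s['t']=np.array(s['tvec'],float).ravel(); return s
def cloud(s):
    z=s['range_z']; v,u=np.mgrid[:z.shape[0],:z.shape[1]]
    P=np.stack([(u-s['cx'])/s['fx']*z,(v-s['cy'])/s['fy']*z,z],-1)
    W=(P-s['t'])@s['R']; W[z<=0]=np.nan; return W
def atz(s,u,v,z):
    d=s['R'].T@np.array([(u-s['cx'])/s['fx'],(v-s['cy'])/s['fy'],1]); c=-s['R'].T@s['t']
    return c+d*(z-c[2])/d[2]
def proj(s,p):
    q=s['R']@np.array(p)+s['t']; return np.array([s['fx']*q[0]/q[2]+s['cx'],s['fy']*q[1]/q[2]+s['cy']])
E
python3 - <<'E'
from h import *
import pickle
for n in('side','top','wrist'):
    s=snap(n); cv2.imwrite(f'pics/{n}0.png',s['image']); pickle.dump(s,open(n+'0.pkl','wb')); print(n,-s['R'].T@s['t'],s['R'][2],s['fx'])
o=get_obs();print(o)
E
```

```text
side [0.23006354 0.46818679 0.72363071] [ 0.35627806 -0.58665524 -0.72725619] 382.19734507603323
top [ 0.43431397 -0.04029686  1.08337001] [ 0.10921003  0.0025432  -0.99401544] 400.5037623401136
wrist [0.0726883  0.55166623 0.38382312] [ 0.27531525 -0.08220741 -0.95783269] 361.858821106759
{'time': 0.15, 'joint_positions': array([ 1.18394701e+00,  8.78134041e-02,  1.37188770e+00, -4.63313073e-06,
        1.68362478e+00, -1.03109614e-01]), 'qvel': array([ 0.00072728, -0.00146588, -0.00457761, -0.00075386, -0.00232346,
       -0.00167057]), 'joint_torque': array([ 1.34682941e-03, -3.40647590e+01, -3.02791429e+01,  7.18453433e-02,
        3.05247086e-02, -1.08752943e-04]), 'tool_pos': array([0.15382121, 0.52760961, 0.20456751]), 'ee_rot': array([-3.13986815e+00, -1.73816981e-04,  2.85785228e+00]), 'wrist_force': array([ 0.62724051,  0.54860308, -0.13900578]), 'wrist_torque': array([ 0.00504425, -0.01789339, -0.03971778]), 'finger_force': 0.0, 'width': 0.0938675351378805}
```

View pics/top0.png

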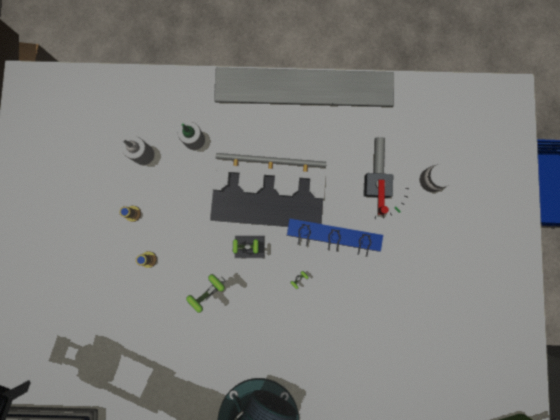

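View pics/side0.png

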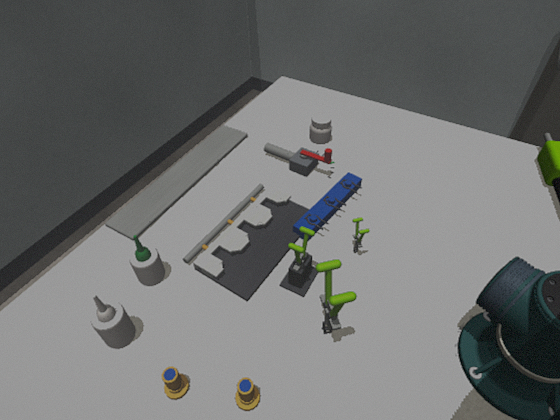

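Top view: two barrels at (127,212) and (145,260). There are three pliers: (205,293) large, (300,280) small, and (248,246) standing in the dark holder, which looks middle-sized. I'll confirm that in a crop and measure it.

```bash
python3 - <<'E'
from h import *
import pickle
t=pickle.load(open('top0.pkl','rb')); s=pickle.load(open('side0.pkl','rb'))
a=cv2.resize(t['image'][130:320,110:420],None,fx=2.5,fy=2.5,interpolation=cv2.INTER_CUBIC)
b=cv2.resize(s['image'][165:345,180:400],None,fx=3.3,fy=3.3,interpolation=cv2.INTER_CUBIC)
cv2.imwrite('pics/tc.png',a); cv2.imwrite('pics/sc.png',b)
for n,c in(('top',t),('side',s)):
    W=cloud(c); im=c['image'].astype(int); B,G,R=im[...,0],im[...,1],im[...,2]
    def comps(m,name,mn):
        k,l,st,ce=cv2.connectedComponentsWithStats(m.astype(np.uint8))
        for i in range(1,k):
            if st[i,4]>=mn:
                P=W[l==i]; P=P[~np.isnan(P[:,0])]
                print(n,name,ce[i].round(1),st[i,4],'z',np.percentile(P[:,2],[5,50,95]).round(4),'med',np.median(P,0).round(4), 'ext',np.ptp(P[:,:2],axis=0).round(3))
    comps((G>R+40)&(G>B+60),'green',15)
    comps((B>R+60)&(B>G+40),'blue',8)
    comps((R>G+80)&(R>B+80),'red',8)
    comps((R>B+60)&(G>B+25)&(R>G),'brass',8)
E
```

```text
top blue [549.6 140.4] 26 z [-0.553  -0.5503 -0.5454] med [ 0.9166 -1.1644 -0.5503] ext [0.006 0.08 ]
top blue [549.4 187.1] 1381 z [-0.7484 -0.7409 -0.7323] med [ 0.7525 -1.2798 -0.7409] ext [0.337 0.226]
top blue [124. 211.] 21 z [0.0604 0.0635 0.0662] med [0.5218 0.3571 0.0635] ext [0.01  0.011]
top blue [334.1 233.7] 1027 z [0.0268 0.0301 0.033 ] med [ 0.4793 -0.1822  0.0301] ext [0.075 0.247]
top blue [304.1 231.8] 73 z [0.0279 0.0331 0.0417] med [ 0.4811 -0.1056  0.0331] ext [0.029 0.021]
top blue [334.  237.2] 72 z [0.0275 0.0368 0.0422] med [ 0.47   -0.1839  0.0368] ext [0.027 0.021]
top blue [364.7 242. ] 69 z [0.0284 0.0377 0.0424] med [ 0.4591 -0.2639  0.0377] ext [0.029 0.019]
top blue [140.5 259.7] 26 z [0.0605 0.0637 0.0659] med [0.3989 0.3076 0.0637] ext [0.013 0.014]
top red [381.6 196.3] 167 z [0.0527 0.0566 0.0914] med [ 0.578  -0.3016  0.0566] ext [0.088 0.015]
top brass [235.1 162.1] 14 z [0.0148 0.0174 0.0186] med [0.6663 0.0836 0.0174] ext [0.011 0.006]
top brass [269.9 164.7] 15 z [0.0145 0.0166 0.0197] med [ 0.6611 -0.0112  0.0166] ext [0.014 0.006]
top brass 
[... 1461 characters left out ...]
.017]
side red [311.9 154.6] 71 z [0.0519 0.054  0.0558] med [ 0.5865 -0.2997  0.054 ] ext [0.07  0.016]
side brass [252.6 198.6] 14 z [0.0136 0.0155 0.0204] med [ 0.6579 -0.1035  0.0155] ext [0.02  0.015]
side brass [229.9 221.2] 17 z [0.013  0.0156 0.026 ] med [ 0.6635 -0.0078  0.0156] ext [0.019 0.016]
side brass [204.5 246.4] 19 z [0.0139 0.0162 0.0238] med [0.6684 0.0865 0.0162] ext [0.017 0.011]
side brass [169.8 374.9] 72 z [0.0586 0.0604 0.0622] med [0.5185 0.3578 0.0604] ext [0.025 0.026]
side brass [246.1 397.8] 258 z [0.0059 0.009  0.0616] med [0.3936 0.3173 0.009 ] ext [0.04  0.035]
side brass [175.1 391.9] 150 z [0.0053 0.0081 0.0159] med [0.5118 0.37   0.0081] ext [0.038 0.035]
```

View pics/tc.png

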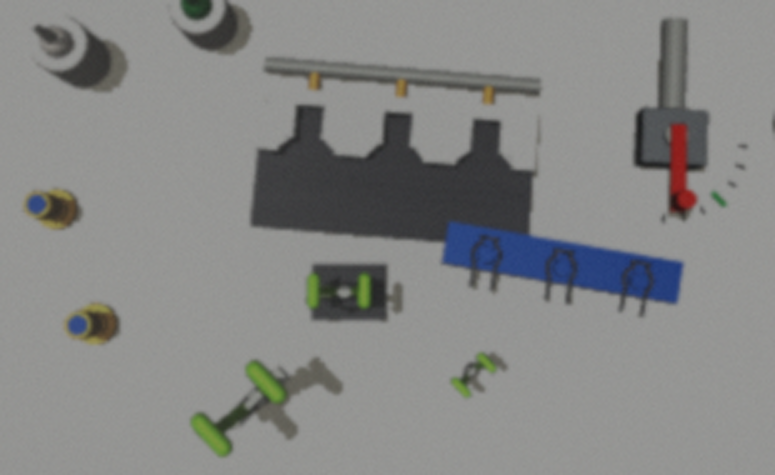

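View pics/sc.png

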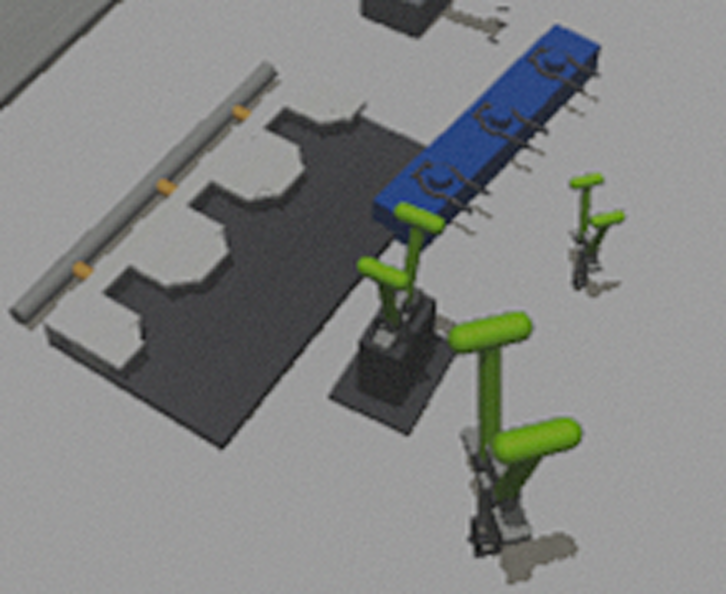

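The crop confirms it. The middle pliers, with grip tops at z≈0.139 and about 60 mm over the grips, stand in the holder at sc (400,250). The large pair (tops at 0.182) and the small pair (0.094) are the look-alikes. Next I'll move the wrist camera over the bracket, rings and pliers.

Emit:
{"api": "drive_tool", "payload": {"commands": [[0,0,-0.4,0,0,-0.95],[0,0,-0.4,0,0,-0.95],[0,0,-0.4,0,0,-0.94],[-0.58,-0.88,0,0,0,0],[-0.58,-0.88,0,0,0,0],[-0.58,-0.88,0,0,0,0],[-0.58,-0.88,0,0,0,0],[-0.58,-0.88,0,0,0,0],[-0.58,-0.88,0,0,0,0],[-0.58,-0.88,0,0,0,0],[-0.58,-0.88,0,0,0,0],[-0.58,-0.88,0,0,0,0],[-0.58,-0.88,0,0,0,0],[-0.58,-0.88,0,0,0,0],[-0.58,-0.88,0,0,0,0],[-0.58,-0.88,0,0,0,0],[-0.58,-0.88,0,0,0,0],[-0.58,-0.88,0,0,0,0],[0,0,0,0,0,0]]}}

```text
time: 2.52
tool_pos: [0.5027, -0.002, 0.2522]
ee_rot: [-3.142, -0.002, 3.138]
wrist_force: [0.3, 0.8, -0.4]
width: 0.094
finger_force: 0.0
```

```bash
python3 - <<'E'
from h import *
import pickle
o=get_obs();print(o['tool_pos'],o['ee_rot'],o['joint_positions'])
s=snap('wrist'); pickle.dump(s,open('w1.pkl','wb')); cv2.imwrite('pics/w1.png',cv2.resize(s['image'],(800,600),interpolation=cv2.INTER_CUBIC))
W=cloud(s)
for z0 in [(0.024,0.032),(0.005,0.012)]:
    m=(W[...,2]>z0[0])&(W[...,2]<z0[1]); print(z0,m.sum())
print(-s['R'].T@s['t'])
E
```

```text
[ 0.50271282 -0.00197055  0.2521784 ] [-3.14158164e+00 -2.25068075e-03  3.13791087e+00] [-1.16561679e-01 -2.12208711e-02  1.39062191e+00 -2.70042218e-04
  1.77442673e+00 -1.68373055e+00]
(0.024, 0.032) 15000
(0.005, 0.012) 23110
[ 0.41845518 -0.00149152  0.43175239]
```

View pics/w1.png

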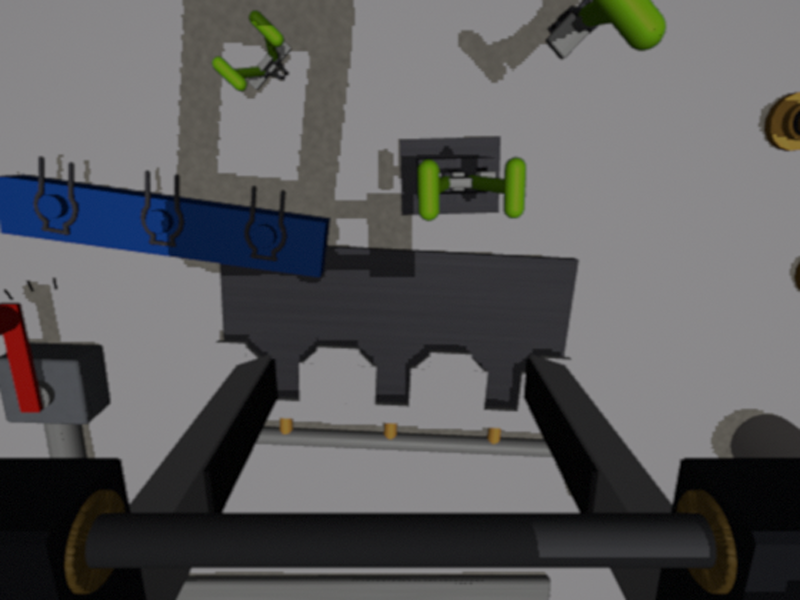

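```bash
cat > fit.py <<'E'
from h import *
from scipy.optimize import minimize
def samp(ch,s,pts):
    q=pts@s['R'].T+s['t']; u=s['fx']*q[:,0]/q[:,2]+s['cx']; v=s['fy']*q[:,1]/q[:,2]+s['cy']
    return cv2.remap(ch,u.astype(np.float32).reshape(1,-1),v.astype(np.float32).reshape(1,-1),cv2.INTER_LINEAR,borderMode=cv2.BORDER_REPLICATE)[0]
def tf(p,L,z):
    c,n=np.cos(p[2]),np.sin(p[2]); return np.c_[p[0]+c*L[:,0]-n*L[:,1],p[1]+n*L[:,0]+c*L[:,1],np.full(len(L),z)]
g=np.arange(-60,60,1.)/1000
X,Y=[a.ravel() for a in np.meshgrid(g,g)]
hw=np.where(X>-.015,.015,np.clip(.015+(-.015-X)/.018*.015,.015,.03))
ins=(abs(Y)<hw-.0005)&(X>-.032)&(X<.0145)
out=(abs(Y)>hw+.0005)&(abs(Y)<.040)&(X>-.031)&(X<.024)|(abs(Y)<.03)&(X>.0155)&(X<.024)
def bracket(s,p0):
    ch=s['image'].astype(np.float32).mean(2)
    def f(p):
        p=np.array([p[0],p[1],p[2]/10]); r=0
        for k in(-.095,0,.095):
            q=[p[0]-np.sin(p[2])*k,p[1]+np.cos(p[2])*k,p[2]]
            r+=samp(ch,s,tf(q,np.c_[X,Y][ins],.027)).mean()-samp(ch,s,tf(q,np.c_[X,Y][out],.027)).mean()
        return r
    b=min((minimize(f,[p0[0]+a,p0[1]+c,p0[2]*10],method='Nelder-Mead',options=dict(initial_simplex=np.array([[p0[0]+a,p0[1]+c,p0[2]*10]]*4)+np.r_[np.zeros((1,3)),np.eye(3)*[.006,.006,.2]])) for a in(-.005,.005) for c in (-.005,.005)),key=lambda r:r.fun)
    return np.array([b.x[0],b.x[1],b.x[2]/10]),b.fun
r=np.hypot(X,Y)
wire=((abs(r-.0145)<.0015)&(X>-.008))|((abs(abs(Y)-.011)<.0015)&(X<-.016)&(X>-.036))|((abs(Y)<.004)&(X>.0155)&(X<.0195))
oth=(~wire)&((r<.011)&(r>.0095)|(r>.019)&(r<.022)&(X>-.015)&(abs(Y)>.006)|(X<-.016)&(X>-.036)&((abs(Y)<.007)|(abs(Y)>.015)&(abs(Y)<.019))|(X<-.04)&(X>-.045)&(abs(Y)<.015))
def ring(s,p0,z=.032,grey=False):
    ch=s['image'].astype(np.float32); ch=ch.max(2)
    def f(p):
        p=[p[0],p[1],p[2]/10]
        return samp(ch,s,tf(p,np.c_[X,Y][wire],z)).mean()-samp(ch,s,tf(p,np.c_[X,Y][oth],z)).mean()
    b=min((minimize(f,[p0[0]+a,p0[1]+c,p0[2]*10],method='Nelder-Mead',options=dict(initial_simplex=np.array([[p0[0]+a,p0[1]+c,p0[2]*10]]*4)+np.r_[np.zeros((1,3)),np.eye(3)*[.004,.004,.3]])) for a in(-.004,.004) for c in (-.004,.004)),key=lambda r:r.fun)
    return np.array([b.x[0],b.x[1],b.x[2]/10]),b.fun
E
python3 - <<'E'
from fit import *
import pickle
w=pickle.load(open('w1.pkl','rb')); t=pickle.load(open('top0.pkl','rb')); sd=pickle.load(open('side0.pkl','rb'))
for n,s in(('w',w),('t',t),('s',sd)):
    p,f=bracket(s,[.628,-.012,-.053]); print(n,'slot2',p.round(4),f)
    for k,p0 in enumerate([[.478,-.105,-.1],[.47,-.184,-.1],[.46,-.264,-.1]]):
        p,f=ring(s,p0); print(n,'ring',k,p.round(4),f)
for (u,v) in[(428,190),(514,187)]: print(atz(w,u*.7,v*.7,.136))
W=cloud(w); im=w['image'].astype(int)
m=(im[...,1]>im[...,2]+30)&(im[...,1]>im[...,0]+50)
k,l,st,ce=cv2.connectedComponentsWithStats(m.astype(np.uint8))
for i in range(1,k):
    if st[i,4]>40:
        P=W[(l==i)]; P=P[P[:,2]>0.126]
        if len(P)>10: print(ce[i],P.mean(0).round(4),np.median(P,0).round(4),P.min(0).round(4),P.max(0).round(4), 'pca',np.linalg.svd(P[:,:2]-P[:,:2].mean(0))[2][0])
E
```

```text
w slot2 [ 0.617  -0.0097 -0.0674] -200.6999053955078
w ring 0 [ 0.4817 -0.1064 -0.141 ] -42.921592712402344
w ring 1 [ 0.4716 -0.1854 -0.1382] -51.71073913574219
w ring 2 [ 0.4617 -0.2652 -0.2076] -53.381473541259766
t slot2 [ 0.6164 -0.0085 -0.0553] -247.40850830078125
t ring 0 [ 0.4833 -0.1062 -0.0837] -41.795188903808594
t ring 1 [ 0.4715 -0.1848 -0.1034] -44.51221466064453
t ring 2 [ 0.462  -0.2649 -0.192 ] -41.83763885498047
s slot2 [ 0.6146 -0.0071 -0.059 ] -262.5140075683594
s ring 0 [ 0.4605 -0.1011  0.0296] -34.36376953125
s ring 1 [ 0.4701 -0.1823 -0.1381] -26.617507934570312
s ring 2 [ 0.4612 -0.2626 -0.222 ] -24.503768920898438
[0.44164199 0.01410872 0.136     ]
[0.44016013 0.06226687 0.136     ]
[447.77363897  13.98280802] [0.3664 0.1019 0.1838] [0.3662 0.1027 0.1839] [0.3579 0.0871 0.18  ] [0.3762 0.1136 0.1876] pca [0.53512233 0.84477458]
[360.42067308 130.84855769] [0.4398 0.0617 0.141 ] [0.4394 0.061  0.1411] [0.4247 0.0572 0.1375] [0.4557 0.0671 0.1439] pca [0.9999147  0.01306148]
[300.00932401 132.64568765] [0.441  0.0142 0.1408] [0.4412 0.0136 0.1409] [0.4253 0.0094 0.1379] [0.4572 0.0198 0.1435] pca [0.99993461 0.01143599]
```

```bash
cat > go.py <<'E'
import sys
from h import *
from scipy.spatial.transform import Rotation as Ro
def go(x,y,z,yaw=None):
    o=get_obs(); R=Ro.from_euler('xyz',o['ee_rot']); p=o['tool_pos']
    cy=o['ee_rot'][2]; yaw=cy if yaw is None else yaw
    T=Ro.from_euler('xyz',[np.pi,0,yaw]); rv=(R.inv()*T).as_rotvec()/.1
    d=T.inv().apply(np.array([x,y,z])-p)/.04
    print('pos',p.round(4),'yaw',round(cy,4),'| rot units',rv.round(2),'| shift units in target frame',d.round(2),'F',o['wrist_force'].round(1),'w',round(float(o['width']),4))
if __name__=='__main__': go(*map(float,sys.argv[1:]))
E
python3 go.py .3994 .3079 .15 3.083
```

```text
pos [ 0.5021 -0.0006  0.2526] yaw 3.1397 | rot units [ 0.01 -0.02  0.57] | shift units in target frame [3.01 7.55 2.56] F [-0.6  0.7 -0.6] w 0.0938
```

Emit:
{"api": "drive_tool", "payload": {"commands": [[0,0,0,0,0,0.57],[0.3,0.94,0.05,0,0,0],[0.3,0.94,0.05,0,0,0],[0.3,0.94,0.05,0,0,0],[0.3,0.94,0.05,0,0,0],[0.3,0.94,0.05,0,0,0],[0.38,0.94,0.3,0,0,0],[0.38,0.94,0.6,0,0,0],[0.38,0.97,0.6,0,0,0],[0.37,0,0.81,0,0,0],[0,0,0,0,0,0],[0,0,0,0,0,0]]}}

```text
time: 4.08
tool_pos: [0.3994, 0.3089, 0.1527]
ee_rot: [3.14, 0.002, 3.085]
wrist_force: [0.1, -0.1, 1.0]
width: 0.0944
finger_force: 0.0
```

```bash
cat > bar.py <<'E'
from h import *
def bars(s):
    W=cloud(s); im=s['image'].astype(int); B,G,R=im[...,0],im[...,1],im[...,2]
    for nm,m in(('blue',(B>R+50)&(B>G+35)),('brass',(R>B+50)&(G>B+20)&(R>G))):
        k,l,st,ce=cv2.connectedComponentsWithStats(m.astype(np.uint8))
        for i in range(1,k):
            if 15<st[i,4]<4000:
                P=W[(l==i)&(W[...,2]>.055)&(W[...,2]<.08)]
                if len(P)>8: print(nm,ce[i].round(1),len(P),'mid',((np.percentile(P,2,axis=0)+np.percentile(P,98,axis=0))/2).round(4),'z',np.median(P[:,2]).round(4))
E
python3 - <<'E'
from bar import *
s=snap('wrist'); bars(s); cv2.imwrite('pics/w2.png',s['image'])
from go import go
go(.3994,.3079,.03,3.083)
E
```

```text
blue [276.6 215.8] 394 mid [0.4    0.3063 0.0628] z 0.0627
blue [342.2 344.7] 296 mid [0.5215 0.3567 0.0625] z 0.0626
brass [270.3 208. ] 160 mid [0.3971 0.304  0.0619] z 0.062
brass [341.4 341.2] 199 mid [0.5211 0.3568 0.062 ] z 0.0618
pos [0.4001 0.3089 0.1532] yaw 3.0847 | rot units [0.02 0.03 0.02] | shift units in target frame [ 0.02 -0.03  3.08] F [ 0.2  0.1 -0. ] w 0.0942
```

Emit:
{"api": "drive_tool", "payload": {"commands": [[0,-0.03,0.8,0,0,0],[0,0,0.8,0,0,0],[0,0,0.8,0,0,0],[0,0,0.66,0,0,0],[0,0,0,0,0,0],[0,0,0,0,0,0]]}}

```text
time: 4.88
tool_pos: [0.4007, 0.3079, 0.0309]
ee_rot: [3.139, 0.003, 3.084]
wrist_force: [-0.8, 0.2, 0.2]
width: 0.0939
finger_force: 0.0
```

Emit:
{"api": "drive_tool", "payload": {"commands": [[0,0,0,0,0,0],[0,0,0,0,0,0],[0,0,0,0,0,0],[0,0,0,0,0,0],[0,0,0,0,0,0],[0,0,0,0,0,0]], "gripper": 1}}

```text
time: 5.62
tool_pos: [0.3989, 0.3072, 0.0286]
ee_rot: [-3.142, -0.0, 3.085]
wrist_force: [-0.4, -0.3, -0.2]
width: 0.0374
finger_force: 0.0
```

Emit:
{"api": "drive_tool", "payload": {"commands": [[0,0,-0.5,0,0,0],[0,0,-0.8,0,0,0],[0,0,-0.8,0,0,0],[0,0,-0.5,0,0,0],[0,0,0,0,0,0],[0,0,0,0,0,0]]}}

```text
time: 6.38
tool_pos: [0.3982, 0.3067, 0.1311]
ee_rot: [-3.14, -0.002, 3.085]
wrist_force: [0.4, -0.0, -2.0]
width: 0.0274
finger_force: 30.0
```

```bash
python3 go.py .550 -.005 .13 3.083
```

```text
pos [0.3982 0.3067 0.1311] yaw 3.0848 | rot units [-0.02 -0.02  0.02] | shift units in target frame [-4.25 -7.56  0.03] F [ 0.4 -0.  -2. ] w 0.0274
```

Emit:
{"api": "drive_tool", "payload": {"commands": [[-0.8,-0.6,0,0,0,0],[-0.8,-0.8,0,0,0,0],[-0.8,-0.8,0,0,0,0],[-0.8,-0.8,0,0,0,0],[-0.8,-0.8,0,0,0,0],[-0.25,-0.94,0,0,0,0],[0,-0.94,0,0,0,0],[0,-0.94,0,0,0,0],[0,-0.94,0,0,0,0],[0,0,0,0,0,0],[0,0,0,0,0,0]]}}

```text
time: 7.75
tool_pos: [0.5508, -0.0038, 0.1312]
ee_rot: [3.141, -0.003, 3.085]
wrist_force: [-0.9, -0.0, -2.0]
width: 0.0272
finger_force: 30.0
```

```bash
python3 - <<'E'
from fit import *
from bar import bars
for n in('side','wrist'):
    s=snap(n); cv2.imwrite('pics/b_%s.png'%n,s['image'])
    W=cloud(s); im=s['image'].astype(int); B,G,R=im[...,0],im[...,1],im[...,2]
    m=((R>B+40)&(G>B+15)&(R>G)|(B>R+50)&(B>G+35))&(abs(W[...,0]-.55)<.05)&(abs(W[...,1]+.005)<.05)&(W[...,2]>.04)
    P=W[m]; print(n,len(P), P.min(0).round(4) if len(P) else '',P.max(0).round(4) if len(P) else '')
    print(n,'slot2',bracket(s,[.617,-.009,-.058]))
s=snap('side'); a=s['image'][150:330,170:400]; cv2.imwrite('pics/b1.png',cv2.resize(a,None,fx=3.3,fy=3.3,interpolation=cv2.INTER_CUBIC))
E
```

```text
side 178 [ 0.5215 -0.0209  0.0873] [0.5724 0.0363 0.2596]
side slot2 (array([ 0.61447436, -0.00706858, -0.06568555]), np.float64(-222.5291748046875))
wrist 4727 [ 0.5154 -0.0276  0.089 ] [0.5671 0.024  0.2518]
wrist slot2 (array([ 0.61765117, -0.00902323, -0.05623448]), np.float64(-259.1007385253906))
```

View pics/b1.png

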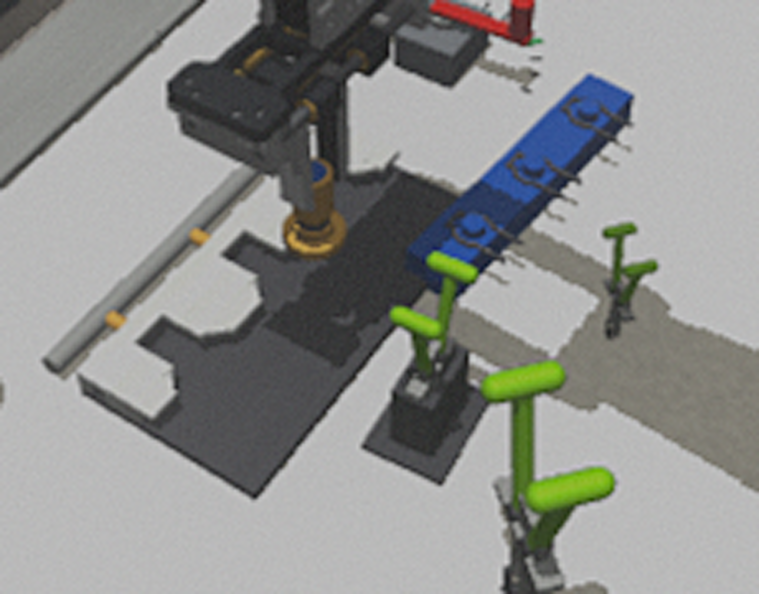

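The barrel is held upright at (315,210) in the crop. Next I need its exact height and centre in the grip.

```bash
python3 - <<'E'
from fit import *
for n in('side','wrist'):
    s=snap(n); W=cloud(s); im=s['image'].astype(int); B,G,R=im[...,0],im[...,1],im[...,2]
    near=(abs(W[...,0]-.55)<.035)&(abs(W[...,1]+.005)<.035)&(W[...,2]<.18)&(W[...,2]>.05)
    m=(B>R+40)&(B>G+25)&near; P=W[m]; print(n,'blue',len(P),P.min(0).round(4),P.max(0).round(4),np.median(P,0).round(4))
    m=(R>B+40)&(G>B+15)&(R>G)&near; P=W[m]; print('brass',len(P)); print(np.histogram(P[:,2],bins=np.arange(.08,.165,.004)))
    F=P[P[:,2]<np.percentile(P[:,2],2)+.012]; print('low part',F.min(0).round(4),F.max(0).round(4))
print(get_obs()['tool_pos'])
E
```

```text
side blue 12 [ 0.5462 -0.0101  0.1453] [5.548e-01 2.000e-04 1.471e-01] [ 0.5493 -0.0053  0.1464]
brass 142
(array([ 0,  1, 19, 79,  7, 17,  0,  0,  1,  0,  0,  0,  0,  0,  0,  4, 14,
        0,  0,  0,  0]), array([0.08 , 0.084, 0.088, 0.092, 0.096, 0.1  , 0.104, 0.108, 0.112,
       0.116, 0.12 , 0.124, 0.128, 0.132, 0.136, 0.14 , 0.144, 0.148,
       0.152, 0.156, 0.16 , 0.164]))
low part [ 0.5323 -0.0207  0.0859] [0.5714 0.0195 0.1016]
wrist blue 1030 [ 0.5444 -0.0127  0.1465] [0.5639 0.0059 0.1506] [ 0.5539 -0.0033  0.1488]
brass 3158
(array([   0,    0,   21, 1152,  186,  251,   30,    0,   35,   68,   64,
         64,   74,   94,   74,   79,  463,  503,    0,    0,    0]), array([0.08 , 0.084, 0.088, 0.092, 0.096, 0.1  , 0.104, 0.108, 0.112,
       0.116, 0.12 , 0.124, 0.128, 0.132, 0.136, 0.14 , 0.144, 0.148,
       0.152, 0.156, 0.16 , 0.164]))
low part [ 0.532  -0.024   0.0898] [0.5662 0.0188 0.1053]
[ 0.55151768 -0.00330677  0.13249231]
```

Emit:
{"api": "drive_tool", "payload": {"commands": [[0,-0.04,0.6,0,0,0],[0,0,0.6,0,0,0],[0,0,0.4,0,0,0],[0,0,0.2,0,0,0],[0,0,0.1,0,0,0],[0,0,0,0,0,0],[0,0,0,0,0,0]]}}

```text
time: 8.88
tool_pos: [0.5521, -0.006, 0.0576]
ee_rot: [-3.142, 0.002, 3.085]
wrist_force: [-0.1, -0.5, -2.1]
width: 0.0272
finger_force: 30.0
```

```bash
python3 go.py .550 -.0055 .053 3.083
```

```text
pos [ 0.5521 -0.006   0.0576] yaw 3.0848 | rot units [-0.    0.02  0.02] | shift units in target frame [0.05 0.01 0.11] F [-0.1 -0.5 -2.1] w 0.0272
```

Emit:
{"api": "drive_tool", "payload": {"commands": [[0,0,0.06,0,0,0],[0,0,0.04,0,0,0],[0,0,0,0,0,0],[0,0,0,0,0,0]]}}

```text
time: 9.38
tool_pos: [0.5523, -0.0059, 0.0543]
ee_rot: [3.142, 0.002, 3.085]
wrist_force: [-1.5, 0.2, 5.9]
width: 0.0274
finger_force: 30.0
```

Emit:
{"api": "drive_tool", "payload": {"commands": [[0,0,0,0,0,0],[0,0,0,0,0,0],[0,0,0,0,0,0],[0,0,0.2,0,0,0],[0,0,0.2,0,0,0],[0,0,0,0,0,0]], "gripper": 0.5}}

```text
time: 10.12
tool_pos: [0.5504, -0.0058, 0.0351]
ee_rot: [3.141, -0.003, 3.085]
wrist_force: [-0.1, 0.1, -0.2]
width: 0.0466
finger_force: 0.0
```

Emit:
{"api": "drive_tool", "payload": {"commands": [[0,0,0,0,0,0],[0,0,0,0,0,0],[0,0,0,0,0,0],[0,0,0,0,0,0],[0,0,0,0,0,0]], "gripper": 1}}

```text
time: 10.75
tool_pos: [0.5517, -0.0058, 0.037]
ee_rot: [3.141, 0.001, 3.085]
wrist_force: [0.7, 0.3, 1.4]
width: 0.0275
finger_force: 30.0
```

```bash
python3 - <<'E'
from fit import *
from go import go
s=snap('wrist'); print('slot2',bracket(s,[.617,-.009,-.058]))
W=cloud(s); im=s['image'].astype(int); B,G,R=im[...,0],im[...,1],im[...,2]
near=(abs(W[...,0]-.55)<.035)&(abs(W[...,1]+.005)<.035)&(W[...,2]<.1)
m=(B>R+40)&(B>G+25)&near; P=W[m]; print('blue',len(P),P.min(0).round(4),P.max(0).round(4),np.median(P,0).round(4))
go(.617,-.009,.038,3.083)
E
```

```text
slot2 (array([ 0.61377098, -0.00889716, -0.05733256]), np.float64(-104.41413116455078))
blue 1253 [ 0.5447 -0.0154  0.0691] [0.5647 0.0037 0.0724] [ 0.5546 -0.0059  0.0707]
pos [ 0.5517 -0.0058  0.037 ] yaw 3.0849 | rot units [0.   0.01 0.02] | shift units in target frame [-1.63  0.02 -0.03] F [0.6 0.3 0.7] w 0.0272
```

Emit:
{"api": "drive_tool", "payload": {"commands": [[-0.2,0.02,-0.02,0,0,0],[-0.3,0,0,0,0,0],[-0.3,0,0,0,0,0],[-0.2,0,0,0,0,0],[-0.15,0,0,0,0,0],[0,0,0,0,0,0],[0,0,0,0,0,0]]}}

```text
time: 11.68
tool_pos: [0.5971, -0.0077, 0.0372]
ee_rot: [3.142, -0.001, 3.085]
wrist_force: [-0.7, -0.4, -1.8]
width: 0.0274
finger_force: 30.0
```

Emit:
{"api": "drive_tool", "payload": {"commands": [[-0.1,0,0,0,0,0],[-0.1,0,0,0,0,0],[-0.1,0,0,0,0,0],[0,0,0,0,0,0],[0,0,0,0,0,0]]}}

```text
time: 12.3
tool_pos: [0.6093, -0.0084, 0.0374]
ee_rot: [3.141, -0.0, 3.085]
wrist_force: [-0.4, 0.5, -2.9]
width: 0.0273
finger_force: 30.0
```

Emit:
{"api": "drive_tool", "payload": {"commands": [[-0.08,0,0,0,0,0],[-0.06,0,0,0,0,0],[-0.05,0,0,0,0,0],[0,0,0,0,0,0],[0,0,0,0,0,0]]}}

```text
time: 12.92
tool_pos: [0.6166, -0.0088, 0.0373]
ee_rot: [3.142, -0.001, 3.085]
wrist_force: [-1.0, 0.3, -1.6]
width: 0.0273
finger_force: 30.0
```

Emit:
{"api": "drive_tool", "payload": {"commands": [[-0.04,0,0,0,0,0],[-0.03,0,0,0,0,0],[0,0,0,0,0,0],[0,0,0,0,0,0]]}}

```text
time: 13.42
tool_pos: [0.6171, -0.0088, 0.0373]
ee_rot: [-3.142, -0.006, 3.085]
wrist_force: [-8.5, -0.2, 1.5]
width: 0.0275
finger_force: 30.0
```

Emit:
{"api": "drive_tool", "payload": {"commands": [[0,0,0.01,0,0,0],[0,0,0,0,0,0],[0,0,0,0,0,0],[0,0,0,0,0,0],[0,0,-0.4,0,0,0],[0,0,-0.8,0,0,0],[0,0,-0.8,0,0,0],[0,0,-0.8,0,0,0],[0,0,0,0,0,0]], "gripper": 0.4}}

```text
time: 14.55
tool_pos: [0.6222, -0.0092, 0.1541]
ee_rot: [-3.141, 0.009, 3.085]
wrist_force: [0.7, 0.6, 0.6]
width: 0.0561
finger_force: 0.0
```

```bash
python3 - <<'E'
from fit import *
from bar import bars
for n in ('wrist','top','side'):
    s=snap(n); print(n); bars(s)
    cv2.imwrite(f'pics/d_{n}.png',s['image'])
from go import go
go(.5213,.3573,.15,3.083)
E
```

```text
wrist
blue [280.2 213.5] 420 mid [ 0.6195 -0.0087  0.0706] z 0.0707
brass [280.  210.4] 335 mid [ 0.6189 -0.0087  0.07  ] z 0.07
top
blue [124.4 211.4] 30 mid [0.5204 0.3563 0.0635] z 0.0631
side
blue [169.2 374.1] 94 mid [0.5209 0.3578 0.0618] z 0.0614
brass [169.9 375.1] 83 mid [0.521  0.3576 0.0599] z 0.0606
pos [ 0.6191 -0.0089  0.1478] yaw 3.0848 | rot units [ 0.   -0.02  0.02] | shift units in target frame [ 2.98  9.   -0.06] F [ 0.1  0.1 -0.5] w 0.0565
```

Emit:
{"api": "drive_tool", "payload": {"commands": [[0.6,0.5,0,0,0,0],[0.6,0.8,0,0,0,0],[0.6,0.9,0,0,0,0],[0.6,0.9,0,0,0,0],[0.58,0.9,0,0,0,0],[0,0.95,0,0,0,0],[0,0.95,0,0,0,0],[0,0.95,0,0,0,0],[0,0.95,0,0,0,0],[0,0.8,0,0,0,0],[0,0.4,0,0,0,0],[0,0,0,0,0,0],[0,0,0,0,0,0]], "gripper": 0}}

```text
time: 16.32
tool_pos: [0.5212, 0.356, 0.1486]
ee_rot: [-3.14, -0.001, 3.084]
wrist_force: [-0.3, -0.8, 0.3]
width: 0.0938
finger_force: 0.0
```

```bash
python3 - <<'E'
from bar import *
s=snap('wrist'); bars(s)
from go import go
go(.5213,.3573,.03,3.083)
E
```

```text
blue [279.3 217.3] 366 mid [0.5216 0.3551 0.0627] z 0.0627
brass [272.7 209.8] 157 mid [0.5188 0.3528 0.0621] z 0.062
pos [0.5213 0.3559 0.1489] yaw 3.0835 | rot units [-0.01 -0.    0.01] | shift units in target frame [0.   0.03 2.97] F [-0.1 -0.9 -0.2] w 0.0938
```

Emit:
{"api": "drive_tool", "payload": {"commands": [[0,0,0.8,0,0,0],[0,0,0.8,0,0,0],[0,0,0.8,0,0,0],[0,0,0.57,0,0,0],[0,0,0,0,0,0]]}}

```text
time: 17.0
tool_pos: [0.5198, 0.3552, 0.028]
ee_rot: [-3.139, -0.004, 3.083]
wrist_force: [-1.0, 0.8, -0.4]
width: 0.094
finger_force: 0.0
```

Emit:
{"api": "drive_tool", "payload": {"commands": [[0,0,0,0,0,0],[0,0,0,0,0,0],[0,0,0,0,0,0],[0,0,0,0,0,0],[0,0,0,0,0,0],[0,0,0,0,0,0],[0,0,0,0,0,0],[0,0,0,0,0,0],[0,0,0,0,0,0],[0,0,-0.6,0,0,0],[0,0,-0.8,0,0,0],[0,0,-0.8,0,0,0],[0,0,0,0,0,0]], "gripper": 1}}

```text
time: 18.62
tool_pos: [0.5229, 0.3582, 0.1214]
ee_rot: [3.138, 0.005, 3.085]
wrist_force: [0.2, 0.5, -1.9]
width: 0.0276
finger_force: 30.0
```

```bash
python3 go.py .545 -.1 .115 3.083
```

```text
pos [0.5229 0.3582 0.1214] yaw 3.0848 | rot units [0.04 0.05 0.02] | shift units in target frame [ -1.22 -11.4    0.16] F [ 0.2  0.5 -1.9] w 0.0276
```

Emit:
{"api": "drive_tool", "payload": {"commands": [[-0.2,-0.5,0,0,0,0],[-0.2,-0.9,0,0,0,0],[-0.2,-0.95,0,0,0,0],[-0.2,-0.95,0,0,0,0],[-0.2,-0.95,0,0,0,0],[-0.22,-0.95,0,0,0,0],[0,-0.95,0,0,0,0],[0,-0.95,0,0,0,0],[0,-0.95,0,0,0,0],[0,-0.95,0,0,0,0],[0,-0.95,0,0,0,0],[0,-0.9,0,0,0,0],[0,-0.55,0,0,0,0],[0,0,0,0,0,0],[0,0,0,0,0,0]]}}

```text
time: 20.5
tool_pos: [0.543, -0.1007, 0.1167]
ee_rot: [3.14, -0.003, 3.084]
wrist_force: [-1.1, 0.9, -2.4]
width: 0.0273
finger_force: 30.0
```

```bash
python3 - <<'E'
from fit import *
from go import go
s=snap('wrist'); print('slot2',bracket(s,[.617,-.009,-.058]))
W=cloud(s); im=s['image'].astype(int); B,G,R=im[...,0],im[...,1],im[...,2]
near=(abs(W[...,0]-.545)<.035)&(abs(W[...,1]+.10)<.035)&(W[...,2]<.18)&(W[...,2]>.08)
m=(B>R+40)&(B>G+25)&near; P=W[m]; print('blue',len(P),P.min(0).round(4),P.max(0).round(4),np.median(P,0).round(4))
go(.545,-.1,.0395,3.083)
E
```

```text
slot2 (array([ 0.61822167, -0.00866883, -0.02763875]), np.float64(-240.17196655273438))
blue 1229 [ 0.5338 -0.1099  0.1477] [ 0.5534 -0.0913  0.1508] [ 0.5435 -0.1005  0.1492]
pos [ 0.5433 -0.1002  0.1171] yaw 3.0852 | rot units [ 0.01 -0.02  0.02] | shift units in target frame [-0.04  0.01  1.94] F [-0.6  1.  -1.3] w 0.0276
```

Emit:
{"api": "drive_tool", "payload": {"commands": [[-0.04,0,0.6,0,0,0],[0,0,0.6,0,0,0],[0,0,0.5,0,0,0],[0,0,0.2,0,0,0],[0,0,0,0,0,0],[0,0,0,0,0,0]]}}

```text
time: 21.3
tool_pos: [0.5465, -0.1009, 0.0434]
ee_rot: [-3.141, 0.002, 3.085]
wrist_force: [0.8, -1.0, -2.1]
width: 0.0276
finger_force: 30.0
```

```bash
python3 go.py .6118 -.1036 .039 3.083
```

```text
pos [ 0.5465 -0.1009  0.0434] yaw 3.0853 | rot units [-0.    0.02  0.02] | shift units in target frame [-1.63  0.03  0.11] F [ 0.8 -1.  -2.1] w 0.0276
```

Emit:
{"api": "drive_tool", "payload": {"commands": [[0,0.03,0.11,0,0,0],[0,0,0,0,0,0],[0,0,0,0,0,0],[-0.2,0,0,0,0,0],[-0.2,0,0,0,0,0],[0,0,0,0,0,0]]}}

```text
time: 22.05
tool_pos: [0.5632, -0.1009, 0.0382]
ee_rot: [-3.141, 0.002, 3.085]
wrist_force: [0.8, 0.6, 0.2]
width: 0.0275
finger_force: 30.0
```

Emit:
{"api": "drive_tool", "payload": {"commands": [[-0.2,0,0,0,0,0],[-0.2,0,0,0,0,0],[-0.15,0,0,0,0,0],[-0.15,0,0,0,0,0],[-0.1,0,0,0,0,0],[0,0,0,0,0,0],[0,0,0,0,0,0]]}}

```text
time: 22.92
tool_pos: [0.5944, -0.1026, 0.0382]
ee_rot: [-3.141, 0.002, 3.085]
wrist_force: [0.2, -0.3, 2.8]
width: 0.0273
finger_force: 30.0
```

Emit:
{"api": "drive_tool", "payload": {"commands": [[-0.1,0,0,0,0,0],[-0.1,0,0,0,0,0],[-0.1,0,0,0,0,0],[0,0,0,0,0,0],[0,0,0,0,0,0]]}}

```text
time: 23.55
tool_pos: [0.6055, -0.1031, 0.0382]
ee_rot: [3.142, -0.0, 3.085]
wrist_force: [-2.4, -0.7, 5.5]
width: 0.0271
finger_force: 30.0
```

Emit:
{"api": "drive_tool", "payload": {"commands": [[-0.07,0,-0.01,0,0,0],[-0.05,0,0,0,0,0],[-0.05,0,0,0,0,0],[-0.02,0,0,0,0,0],[0,0,0,0,0,0],[0,0,0,0,0,0]]}}

```text
time: 24.3
tool_pos: [0.6133, -0.1036, 0.0382]
ee_rot: [3.141, 0.0, 3.085]
wrist_force: [-2.9, -0.4, 3.3]
width: 0.0281
finger_force: 30.0
```

Emit:
{"api": "drive_tool", "payload": {"commands": [[-0.04,0,0,0,0,0],[0,0,0,0,0,0],[0,0,0,0,0,0]]}}

```text
time: 24.68
tool_pos: [0.6139, -0.1036, 0.0382]
ee_rot: [3.141, -0.002, 3.085]
wrist_force: [-5.2, 0.5, 4.9]
width: 0.0271
finger_force: 30.0
```

Emit:
{"api": "drive_tool", "payload": {"commands": [[-0.06,0,0,0,0,0],[0,0,0,0,0,0],[0,0,0,0,0,0]]}}

```text
time: 25.05
tool_pos: [0.6143, -0.1036, 0.0383]
ee_rot: [3.141, -0.007, 3.085]
wrist_force: [-9.8, 1.0, 9.3]
width: 0.0274
finger_force: 30.0
```

Emit:
{"api": "drive_tool", "payload": {"commands": [[0,0,0,0,0,0],[0,0,0,0,0,0],[0,0,0,0,0,0],[0,0,0,0,0,0],[0,0,-0.6,0,0,0],[0,0,-0.9,0,0,0],[0,0,-0.9,0,0,0],[0,0,-0.9,0,0,0],[0,0,-0.9,0,0,0],[0,0,0,0,0,0]], "gripper": 0.4}}

```text
time: 26.3
tool_pos: [0.6192, -0.1043, 0.2107]
ee_rot: [-3.14, 0.008, 3.085]
wrist_force: [0.5, 0.2, -0.5]
width: 0.0566
finger_force: 0.0
```

```bash
python3 - <<'E'
from bar import *
s=snap('wrist'); bars(s)
from go import go
go(.4403,.038,.21,3.16)
E
```

```text
blue [280.6 192.2] 266 mid [ 0.6141 -0.1036  0.0706] z 0.0706
blue [385.1 192. ] 329 mid [ 0.6194 -0.0087  0.0705] z 0.0707
brass [383.8 190.7] 261 mid [ 0.6191 -0.009   0.0698] z 0.0699
brass [280.4 189.4] 188 mid [ 0.6137 -0.1036  0.0701] z 0.0701
pos [ 0.618  -0.104   0.2078] yaw 3.0849 | rot units [-0.01  0.04 -0.75] | shift units in target frame [ 4.38  3.63 -0.06] F [-0.  -0.1 -0.1] w 0.0564
```

Emit:
{"api": "drive_tool", "payload": {"commands": [[0,0,0,0,0,-0.75],[0.73,0.6,0,0,0,0],[0.73,0.6,0,0,0,0],[0.73,0.6,0,0,0,0],[0.73,0.6,0,0,0,0],[0.73,0.6,0,0,0,0],[0.73,0.6,0,0,0,0],[0,0,0,0,0,0],[0,0,0,0,0,0]], "gripper": 0}}

```text
time: 27.48
tool_pos: [0.4393, 0.0367, 0.205]
ee_rot: [-3.141, -0.002, -3.123]
wrist_force: [0.6, -0.1, -1.0]
width: 0.0939
finger_force: 0.0
```

```bash
python3 - <<'E'
from fit import *
from go import go
s=snap('wrist'); cv2.imwrite('pics/w3.png',cv2.resize(s['image'],(800,600)))
W=cloud(s); im=s['image'].astype(int)
m=(im[...,1]>im[...,2]+30)&(im[...,1]>im[...,0]+50)&(W[...,2]>.126)&(W[...,2]<.16)
k,l,st,ce=cv2.connectedComponentsWithStats(m.astype(np.uint8))
c=[]
for i in range(1,k):
    if st[i,4]>100:
        P=W[l==i]; mid=(np.percentile(P,1,axis=0)+np.percentile(P,99,axis=0))/2; v=np.linalg.svd(P[:,:2]-P[:,:2].mean(0))[2][0]; c.append(mid)
        print(ce[i],st[i,4],mid.round(4),P.max(0).round(4),np.arctan2(v[1],v[0]).round(3))
c=np.array(c[:2]); print(c.mean(0),'yaw',np.arctan2(-(c[0]-c[1])[0]*np.sign((c[0]-c[1])[1]),abs((c[0]-c[1])[1])))
go(.4403,.038,.117,3.16)
E
```

```text
<stdin>:12: RuntimeWarning: Mean of empty slice.
  ret = ret.dtype.type(ret / rcount)
Traceback (most recent call last):
IndexError: index 0 is out of bounds for axis 0 with size 0
```

View pics/w3.png

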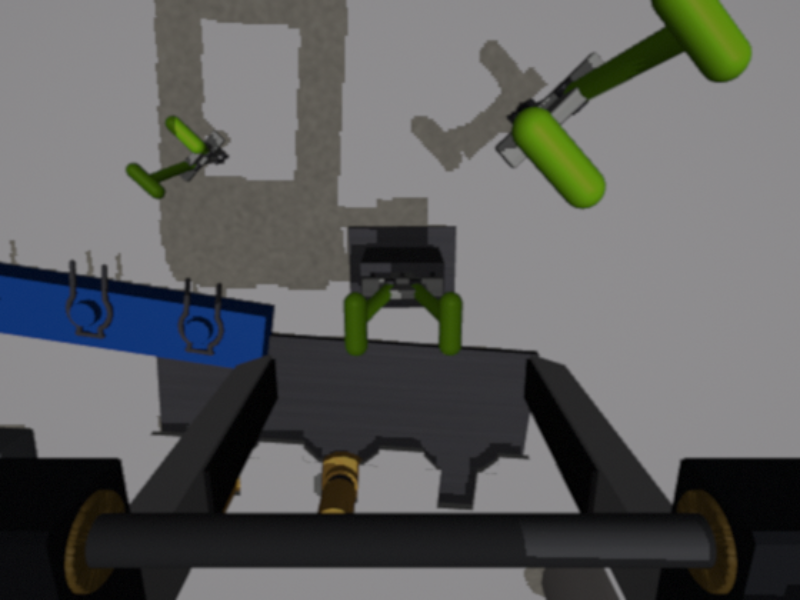

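The middle pliers' grips, at (356,322) and (450,322), sit between the open fingers. The large pair at (620,100) and the small pair at (175,150) are clear. I'll refine with a looser colour threshold.

```bash
cat > grips.py <<'E'
from h import *
def grips(s,lo=.126,hi=.16):
    W=cloud(s); im=s['image'].astype(int)
    m=(im[...,1]>im[...,2]+12)&(im[...,1]>im[...,0]+30)&(W[...,2]>lo)&(W[...,2]<hi)
    k,l,st,ce=cv2.connectedComponentsWithStats(m.astype(np.uint8)); c=[]
    for i in range(1,k):
        if st[i,4]>200:
            P=W[l==i]; mid=(np.percentile(P,1,axis=0)+np.percentile(P,99,axis=0))/2; v=np.linalg.svd(P[:,:2]-P[:,:2].mean(0))[2][0]; c.append(mid)
            print(ce[i].round(),st[i,4],mid.round(4),'zmax',np.percentile(P[:,2],95).round(4),np.arctan(v[1]/v[0]).round(3))
    if len(c)==2:
        d=c[0]-c[1]; print('centre',((c[0]+c[1])/2).round(4),'yaw',np.arctan(-d[0]/d[1]).round(4))
E
python3 - <<'E'
from grips import *
from go import go
grips(snap('wrist'))
go(.4403,.038,.117,3.16)
E
```

```text
[443.  42.] 669 [0.318  0.1343 0.143 ] zmax 0.1585 0.044
[249. 226.] 616 [0.4408 0.0147 0.1397] zmax 0.1425 -0.009
[315. 226.] 595 [0.4396 0.0617 0.1399] zmax 0.1427 0.03
pos [0.4398 0.0364 0.2053] yaw -3.1242 | rot units [-0.   -0.01 -0.01] | shift units in target frame [-0.01  0.04  2.21] F [0.4 0.1 0.3] w 0.0943
```

Emit:
{"api": "drive_tool", "payload": {"commands": [[0,0.04,0.7,0,0,0],[0,0,0.7,0,0,0],[0,0,0.5,0,0,0],[0,0,0.3,0,0,0],[0,0,0,0,0,0]]}}

```text
time: 28.2
tool_pos: [0.4391, 0.0382, 0.1173]
ee_rot: [3.141, -0.002, -3.124]
wrist_force: [-0.4, 0.6, 0.7]
width: 0.0938
finger_force: 0.0
```

Emit:
{"api": "drive_tool", "payload": {"commands": [[0,0,0,0,0,0],[0,0,0,0,0,0],[0,0,0,0,0,0],[0,0,0,0,0,0],[0,0,0,0,0,0],[0,0,0,0,0,0],[0,0,0,0,0,0]], "gripper": 0.41}}

```text
time: 29.08
tool_pos: [0.44, 0.0385, 0.1192]
ee_rot: [-3.141, 0.002, -3.123]
wrist_force: [0.2, -0.9, 5.4]
width: 0.0558
finger_force: 9.6
```

Emit:
{"api": "drive_tool", "payload": {"commands": [[0,0,-0.3,0,0,0],[0,0,-0.5,0,0,0],[0,0,-0.6,0,0,0],[0,0,-0.6,0,0,0],[0,0,0,0,0,0],[0,0,0,0,0,0]]}}

```text
time: 29.82
tool_pos: [0.4386, 0.0387, 0.1968]
ee_rot: [3.141, -0.003, -3.123]
wrist_force: [0.7, 0.5, -2.1]
width: 0.0559
finger_force: 8.5
```

```bash
python3 - <<'E'
from fit import *
from go import go
s=snap('wrist')
for p0 in ([.482,-.1063,-.12],[.4716,-.185,-.12]): print(ring(s,p0))
go(.4552,-.1033,.195,np.pi-.12)
t=snap('side'); cv2.imwrite('pics/s4.png',cv2.resize(t['image'][150:330,200:400],None,fx=3,fy=3,interpolation=cv2.INTER_CUBIC))
E
```

```text
(array([ 0.48395035, -0.10681685, -0.15593382]), np.float64(-39.50712966918945))
(array([ 0.47272866, -0.1857372 , -0.16272914]), np.float64(-41.83315658569336))
pos [0.4385 0.0386 0.1965] yaw -3.1233 | rot units [ 0.   -0.03  1.38] | shift units in target frame [-0.84 -3.47  0.04] F [-0.3  0.4 -1.6] w 0.0561
```

View pics/s4.png

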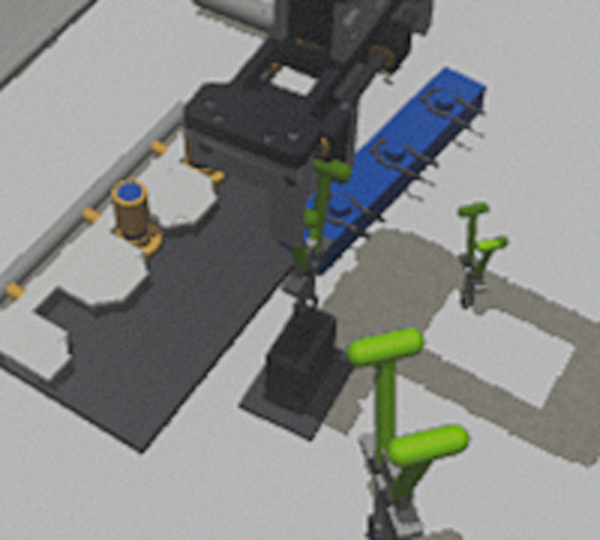

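Emit:
{"api": "drive_tool", "payload": {"commands": [[0,0,0,0,0,0.8],[0,0,0,0,0,0.8],[-0.2,-0.87,0,0,0,0],[-0.2,-0.87,0,0,0,0],[-0.25,-0.87,0,0,0,0],[-0.2,-0.87,0.2,0,0,0],[0,0,0.3,0,0,0],[0,0,0,0,0,0],[0,0,0,0,0,0]]}}

```text
time: 31.05
tool_pos: [0.4532, -0.1031, 0.1781]
ee_rot: [3.141, -0.001, 3.001]
wrist_force: [0.6, 0.7, -1.5]
width: 0.0556
finger_force: 8.5
```

```bash
python3 - <<'E'
from fit import *
from go import go
import pickle
s=snap('wrist'); pickle.dump(s,open('w5.pkl','wb'))
for p0 in ([.483,-.1066,-.13],[.4722,-.185,-.13]): print(ring(s,p0))
go(.4563,-.1028,.17,np.pi-.14)
o=get_obs()
print('tip ends px',proj(s,o['tool_pos']-[0,0,.11]), 'ring px', proj(s,[.483,-.1066,.032]))
u,v=proj(s,[.47,-.105,.05]).astype(int)
a=s['image'][max(0,v-100):v+110,max(0,u-140):u+140]; print(u,v)
cv2.imwrite('pics/w5.png',cv2.resize(a,None,fx=2.8,fy=2.8,interpolation=cv2.INTER_CUBIC))
E
```

```text
(array([ 0.47362559, -0.10400681, -0.0858016 ]), np.float64(-32.0518798828125))
(array([ 0.47183222, -0.1851766 , -0.12856191]), np.float64(-37.78607177734375))
pos [ 0.4535 -0.1032  0.1785] yaw 3.0012 | rot units [ 0.  0. -0.] | shift units in target frame [-0.07  0.02  0.21] F [ 0.8 -0.5 -2.1] w 0.0555
tip ends px [279.74831698 208.62797232] ring px [280.52570249 227.75808954]
280 220
```

View pics/w5.png

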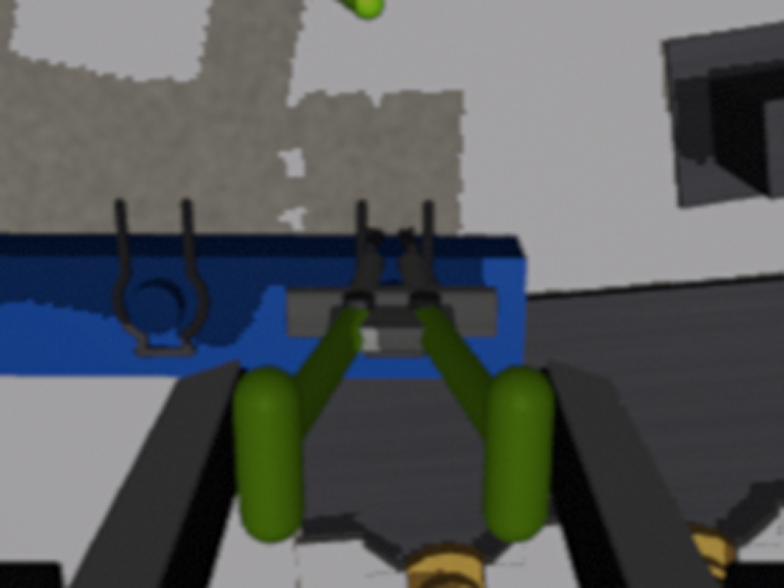

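Crop: the tips are at (391,237). Ring 0's lugs end at (361,200) and (430,200), so the tips nearly sit between them. I'll compute the lug ends in world coordinates.

```bash
python3 - <<'E'
from h import *
import pickle
s=pickle.load(open('w5.pkl','rb'))
f=lambda x,y,z:atz(s,140+x/2.8,120+y/2.8,z)
for n,l,r in(('ring1',121,187),('ring0',361,430)):
    a,b=f(l,200,.032),f(r,200,.032); m=(a+b)/2; print(n,m.round(4),'sep',np.linalg.norm(a-b).round(4),'yaw',np.arctan(-(b-a)[0]/(b-a)[1]).round(3))
# tips near faces at z of tip end
for z in(.068,.073): print(f(375,237,z),f(407,237,z))
E
```

```text
ring1 [ 0.4367 -0.1799  0.032 ] sep 0.0218 yaw -0.14
ring0 [ 0.4479 -0.101   0.032 ] sep 0.0228 yaw -0.14
[ 0.44953586 -0.10748864  0.068     ] [ 0.45086553 -0.09808513  0.068     ]
[ 0.44815329 -0.10720745  0.073     ] [ 0.44946    -0.09796637  0.073     ]
```

Emit:
{"api": "drive_tool", "payload": {"commands": [[-0.04,0.02,0.3,0,0,0],[0,0,0.3,0,0,0],[0,0,0.2,0,0,0],[0,0,0.2,0,0,0],[0,0,0.16,0,0,0],[0,0,0,0,0,0],[0,0,0,0,0,0]]}}

```text
time: 31.98
tool_pos: [0.4553, -0.1036, 0.1322]
ee_rot: [-3.142, 0.001, 3.0]
wrist_force: [-0.4, 0.9, -1.4]
width: 0.056
finger_force: 8.5
```

```bash
python3 - <<'E'
from fit import *
from go import go
go(.456,-.1025,.132,np.pi-.14)
s=snap('wrist')
u,v=proj(s,[.47,-.105,.03]).astype(int); print(u,v)
a=s['image'][max(0,v-100):v+100,max(0,u-130):u+130]
t=snap('side'); u,v=proj(t,[.46,-.1,.03]).astype(int)
b=t['image'][v-40:v+40,u-45:u+59]
A=cv2.resize(a,(520,400),interpolation=cv2.INTER_CUBIC);B=cv2.resize(b,(520,400),interpolation=cv2.INTER_CUBIC)
cv2.imwrite('pics/w6.png',cv2.resize(np.hstack([A,B]),(800,308)))
E
```

```text
pos [ 0.4553 -0.1036  0.1322] yaw 2.9997 | rot units [-0.    0.01 -0.02] | shift units in target frame [-0.01  0.03  0.  ] F [-0.4  0.9 -1.4] w 0.056
280 227
```

View pics/w6.png

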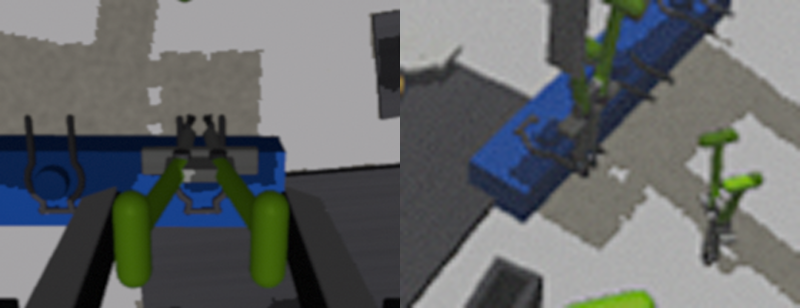

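The tips sit between the lugs (left crop, lugs at about (180,118) and (222,118)). I'll spread.

Emit:
{"api": "drive_tool", "payload": {"commands": [[0,0.03,0,0,0,0],[0,0,0,0,0,0],[0,0,0,0,0,0],[0,0,0,0,0,0],[0,0,0,0,0,0],[0,0,0,0,0,0],[0,0,0,0,0,0]], "gripper": 0.68}}

```text
time: 32.95
tool_pos: [0.4553, -0.1024, 0.1319]
ee_rot: [-3.141, 0.0, 3.0]
wrist_force: [-0.4, -2.2, -0.4]
width: 0.0303
finger_force: 16.5
```

```bash
python3 - <<'E'
from fit import *
s=snap('wrist'); o=get_obs(); print(o['width'],o['finger_force'],o['tool_pos'])
u,v=proj(s,[.47,-.105,.03]).astype(int)
cv2.imwrite('pics/w7.png',cv2.resize(s['image'][v-60:v+50,u-80:u+80],(640,440),interpolation=cv2.INTER_CUBIC))
E
```

```text
0.030064031873041755 16.522119641304016 [ 0.4552705  -0.10235261  0.13190295]
```

View pics/w7.png

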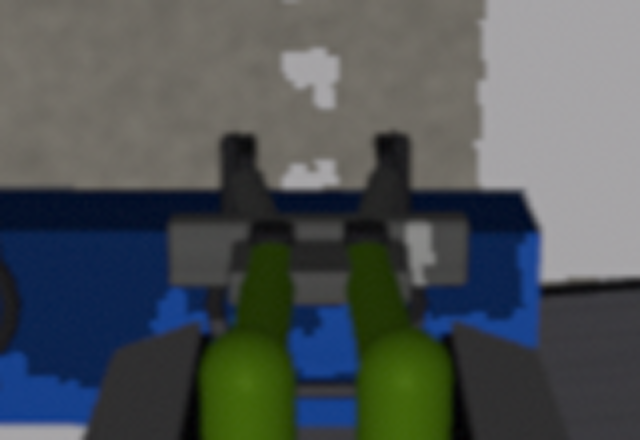

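Emit:
{"api": "drive_tool", "payload": {"commands": [[0,0,-0.1,0,0,0],[0,0,-0.2,0,0,0],[0,0,-0.4,0,0,0],[0,0,-0.6,0,0,0],[0,0,0,0,0,0],[0,0,0,0,0,0],[0,0,0,0,0,0]]}}

```text
time: 33.88
tool_pos: [0.4546, -0.102, 0.1827]
ee_rot: [3.141, -0.002, 3.0]
wrist_force: [-0.0, 0.7, -2.8]
width: 0.0307
finger_force: 16.4
```

```bash
python3 - <<'E'
from fit import *
from go import go
s=snap('wrist');F=[]
for i in range(5):
    F.append(get_obs()['wrist_force'][2]); snap('wrist') if i<4 else 0
print('Fz',np.mean(F))
go(.456,-.1025,.18,np.pi-.14)
u,v=proj(s,[.46,-.105,.07]).astype(int)
A=cv2.resize(s['image'][v-50:v+60,u-80:u+80],(580,400),interpolation=cv2.INTER_CUBIC)
t=snap('side'); u,v=proj(t,[.46,-.1,.06]).astype(int)
B=cv2.resize(t['image'][v-30:v+50,u-26:u+18],(220,400),interpolation=cv2.INTER_CUBIC)
cv2.imwrite('pics/w8.png',np.hstack([A,B]))
E
```

```text
Fz -2.6611880944978474
pos [ 0.455  -0.1022  0.1834] yaw 2.9998 | rot units [ 0.   -0.01 -0.02] | shift units in target frame [-0.03 -0.    0.08] F [ 0.7 -0.3 -2.5] w 0.0307
```

View pics/w8.png

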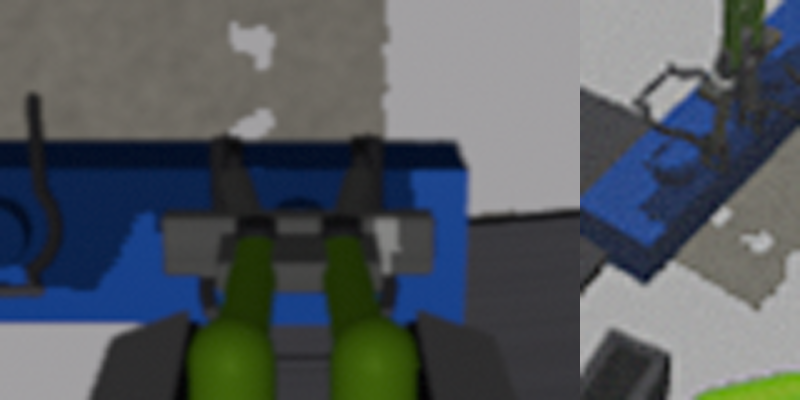

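The ring is lifted: in the side crop it is at (685,105), its stub is empty, and the weight has risen by 0.55 N. Now over to slot 3.

```bash
python3 go.py .5859 -.102 .197 3.0856
```

```text
pos [ 0.4551 -0.1022  0.1835] yaw 2.9998 | rot units [ 0.   -0.01 -0.86] | shift units in target frame [-3.26  0.19 -0.34] F [-0.4  0.1 -2.3] w 0.031
```

Emit:
{"api": "drive_tool", "payload": {"commands": [[0,0,-0.34,0,0,-0.43],[0,0,0,0,0,-0.43],[-0.5,0.04,0,0,0,0],[-0.7,0.04,0,0,0,0],[-0.7,0.04,0,0,0,0],[-0.7,0.04,0,0,0,0],[-0.4,0.03,0,0,0,0],[-0.2,0,0,0,0,0],[0,0,0,0,0,0],[0,0,0,0,0,0]]}}

```text
time: 35.42
tool_pos: [0.5829, -0.1019, 0.1975]
ee_rot: [3.142, -0.0, 3.086]
wrist_force: [-0.5, 0.5, -2.2]
width: 0.0305
finger_force: 16.3
```

```bash
python3 - <<'E'
from fit import *
from go import go
from bar import bars
import pickle
go(.5859,-.102,.197,3.0856)
s=snap('wrist'); bars(s); pickle.dump(s,open('w9.pkl','wb'))
t=snap('side'); bars(t); pickle.dump(t,open('s9.pkl','wb'))
u,v=proj(s,[.61,-.103,.097]).astype(int); print('w',u,v)
A=cv2.resize(s['image'][v-70:v+60,u-75:u+75],(460,400),interpolation=cv2.INTER_CUBIC)
u,v=proj(t,[.61,-.103,.08]).astype(int); print('s',u,v)
B=cv2.resize(t['image'][v-45:v+45,u-35:u+40],(333,400),interpolation=cv2.INTER_CUBIC)
cv2.imwrite('pics/w9.png',np.hstack([A,B]))
E
```

```text
pos [ 0.5829 -0.1019  0.1975] yaw 3.0856 | rot units [ 0. -0.  0.] | shift units in target frame [-0.07  0.    0.01] F [-0.5  0.5 -2.2] w 0.0305
blue [385. 236.] 318 mid [ 0.6192 -0.0087  0.0706] z 0.0706
blue [279.7 243.4] 49 mid [ 0.6217 -0.1043  0.0708] z 0.0705
brass [383.7 233.7] 286 mid [ 0.6189 -0.009   0.0694] z 0.0698
brass [279.7 251.8] 31 mid [ 0.6256 -0.104   0.0699] z 0.0699
blue [242.8 213.4] 33 mid [ 0.6186 -0.008   0.0691] z 0.0688
brass [242.5 214.9] 36 mid [ 0.6187 -0.0072  0.0673] z 0.0684
w 280 242
s 267 186
```

View pics/w9.png

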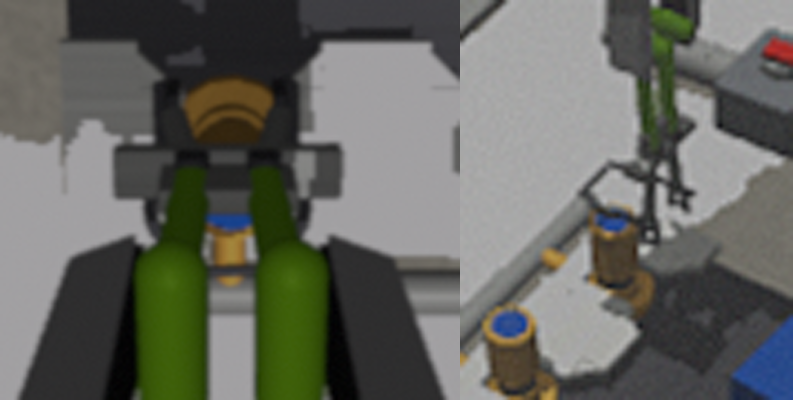

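```bash
python3 - <<'E'
from h import *
import pickle
s=pickle.load(open('w9.pkl','rb')); W=cloud(s)
for z in(.094,.0975,.1): print(z,atz(s,280,259.1,z).round(4))
# depth points of dark ring pixels ahead of the tips
c,n=np.cos(-.056),np.sin(-.056); d=W-np.array([.5829,-.1019,0]); lx=d[...,0]*c+d[...,1]*n; ly=-d[...,0]*n+d[...,1]*c
m=(lx>.012)&(lx<.06)&(abs(ly)<.03)&(W[...,2]>.08)&(W[...,2]<.11)
print(m.sum()); 
for a,b in((.012,.02),(.02,.03),(.03,.042),(.042,.055)):
    q=m&(lx>a)&(lx<b)
    if q.sum(): print(a,b,q.sum(),'ly',np.percentile(ly[q],[2,50,98]).round(4),'lx',np.percentile(lx[q],[2,50,98]).round(4),'z',np.percentile(W[...,2][q],[10,50,90]).round(4))
t=pickle.load(open('s9.pkl','rb')); W=cloud(t); d=W-np.array([.5829,-.1019,0]); lx=d[...,0]*c+d[...,1]*n; ly=-d[...,0]*n+d[...,1]*c
m=(lx>.005)&(lx<.06)&(abs(ly)<.03)&(W[...,2]>.08)&(W[...,2]<.12)
for a,b in((.005,.012),(.012,.02),(.02,.03),(.03,.042),(.042,.055)):
    q=m&(lx>a)&(lx<b)
    if q.sum(): print('s',a,b,q.sum(),'ly',np.percentile(ly[q],[2,50,98]).round(4),'lx',np.percentile(lx[q],[2,50,98]).round(4),'z',np.percentile(W[...,2][q],[10,50,90]).round(4))
E
```

```text
0.094 [ 0.6262 -0.1041  0.094 ]
0.0975 [ 0.6246 -0.1041  0.0975]
0.1 [ 0.6235 -0.104   0.1   ]
169
0.02 0.03 92 ly [-0.023  -0.019   0.0218] lx [0.0212 0.0258 0.0298] z [0.0962 0.0971 0.0978]
0.03 0.042 38 ly [-0.0214 -0.0011  0.0204] lx [0.0301 0.041  0.0419] z [0.0957 0.0969 0.0979]
0.042 0.055 39 ly [-0.0057  0.0002  0.0063] lx [0.042  0.043  0.0445] z [0.0957 0.0966 0.0973]
s 0.005 0.012 7 ly [-0.0169  0.0172  0.0185] lx [0.0058 0.008  0.0107] z [0.0943 0.0956 0.0974]
s 0.012 0.02 8 ly [-0.0136  0.0188  0.0212] lx [0.0123 0.0155 0.0188] z [0.0941 0.0951 0.0961]
s 0.02 0.03 6 ly [0.0204 0.0216 0.0225] lx [0.0208 0.0246 0.0288] z [0.0936 0.095  0.097 ]
s 0.03 0.042 13 ly [-0.0165  0.0112  0.0197] lx [0.0316 0.0366 0.0408] z [0.0935 0.0953 0.0967]
s 0.042 0.055 12 ly [-0.0136  0.0016  0.0142] lx [0.0422 0.0436 0.0447] z [0.0933 0.0942 0.0949]
```

Emit:
{"api": "drive_tool", "payload": {"commands": [[-0.16,0,0,0,0,0],[0,0,0,0,0,0],[0,0,0.2,0,0,0],[0,0,0.2,0,0,0],[0,0,0.1,0,0,0],[0,0,0,0,0,0],[0,0,0,0,0,0]]}}

```text
time: 36.4
tool_pos: [0.59, -0.1022, 0.1777]
ee_rot: [3.142, 0.0, 3.086]
wrist_force: [-0.2, -0.2, -2.1]
width: 0.0304
finger_force: 16.3
```

```bash
cat > rg.py <<'E'
from h import *
def rg(s,yaw,zlo,zhi,dz=0):
    o=get_obs(); p=o['tool_pos']; W=cloud(s); c,n=np.cos(yaw),np.sin(yaw); d=W-np.array([p[0],p[1],0]); lx=d[...,0]*c+d[...,1]*n; ly=-d[...,0]*n+d[...,1]*c
    im=s['image'].astype(int); dark=(im.max(2)<85)&(im.max(2)-im.min(2)<30)
    m=dark&(lx>.012)&(lx<.06)&(abs(ly)<.03)&(W[...,2]>zlo)&(W[...,2]<zhi)
    for a,b in((.02,.033),(.033,.05)):
        q=m&(lx>a)&(lx<b)
        if q.sum(): print(a,b,q.sum(),'ly',np.percentile(ly[q],[2,50,98]).round(4),'lx',np.percentile(lx[q],[2,50,98]).round(4),'z',np.percentile(W[...,2][q],[10,50,90]).round(4))
E
python3 - <<'E'
from rg import *
from go import go
s=snap('wrist'); go(.5895,-.1022,.14,3.0856)
z=get_obs()['tool_pos'][2]-.1015; rg(s,-.056,z-.008,z+.008)
E
```

```text
pos [ 0.59   -0.1022  0.1778] yaw 3.0858 | rot units [-0.    0.01  0.  ] | shift units in target frame [0.01 0.   0.95] F [-0.5 -0.1 -2.8] w 0.0305
0.02 0.033 92 ly [-0.0231 -0.0197  0.0209] lx [0.0213 0.0265 0.032 ] z [0.0766 0.0772 0.0784]
0.033 0.05 46 ly [-0.0057  0.001   0.0069] lx [0.0412 0.0422 0.0441] z [0.076  0.077  0.0779]
```

Emit:
{"api": "drive_tool", "payload": {"commands": [[0,0,0.15,0,0,0],[0,0,0.15,0,0,0],[0,0,0,0,0,0],[0,0,0,0,0,0]]}}

```text
time: 36.95
tool_pos: [0.5898, -0.1022, 0.1653]
ee_rot: [3.141, -0.0, 3.086]
wrist_force: [-0.5, 0.1, -2.6]
width: 0.0306
finger_force: 16.3
```

Emit:
{"api": "drive_tool", "payload": {"commands": [[0,0,0.15,0,0,0],[0,0,0.15,0,0,0],[0,0,0.15,0,0,0],[0,0,0.15,0,0,0],[0,0,0,0,0,0],[0,0,0,0,0,0]]}}

```text
time: 37.7
tool_pos: [0.5899, -0.1022, 0.1415]
ee_rot: [3.142, 0.0, 3.086]
wrist_force: [0.2, 0.1, -2.8]
width: 0.0306
finger_force: 16.4
```

```bash
python3 - <<'E'
from rg import *
from bar import bars
from go import go
s=snap('wrist'); go(.5895,-.1022,.14,3.0856); bars(s)
z=get_obs()['tool_pos'][2]-.1015; rg(s,-.056,z-.008,z+.008)
E
```

```text
pos [ 0.5899 -0.1022  0.1415] yaw 3.0858 | rot units [0. 0. 0.] | shift units in target frame [ 0.01 -0.    0.04] F [-0.2  1.  -1.9] w 0.0303
blue [279.8 254.3] 313 mid [ 0.6144 -0.1034  0.0707] z 0.0707
blue [406.4 253.7] 472 mid [ 0.6195 -0.0088  0.0707] z 0.0707
brass [404.8 251.3] 409 mid [ 0.6189 -0.0089  0.0698] z 0.07
brass [279.2 273.9] 45 mid [ 0.6256 -0.1036  0.07  ] z 0.0699
0.02 0.033 90 ly [-0.023  -0.0197  0.0208] lx [0.0213 0.0263 0.0319] z [0.0402 0.0411 0.042 ]
```

Emit:
{"api": "drive_tool", "payload": {"commands": [[0,0,0,0,0,0],[0,0,0,0,0,0],[0,0,0.08,0,0,0],[0,0,0.08,0,0,0],[0,0,0,0,0,0],[0,0,0,0,0,0]], "gripper": 0.64}}

```text
time: 38.5
tool_pos: [0.5904, -0.1021, 0.136]
ee_rot: [3.141, 0.002, 3.086]
wrist_force: [0.1, 0.9, 4.8]
width: 0.0344
finger_force: 20.8
```

Emit:
{"api": "drive_tool", "payload": {"commands": [[0,0,0.05,0,0,0],[0,0,0,0,0,0],[0,0,0,0,0,0]]}}

```text
time: 38.88
tool_pos: [0.5891, -0.1022, 0.1315]
ee_rot: [3.141, -0.003, 3.086]
wrist_force: [0.2, 0.6, -1.2]
width: 0.0342
finger_force: 15.4
```

```bash
python3 - <<'E'
from rg import *
from go import go
s=snap('wrist'); go(.5895,-.1022,.1325,3.0856)
z=get_obs()['tool_pos'][2]-.1015; rg(s,-.056,z-.01,z+.008)
E
```

```text
pos [ 0.5892 -0.1022  0.1317] yaw 3.0857 | rot units [ 0.   -0.02  0.  ] | shift units in target frame [-0.01 -0.   -0.02] F [-0.2  0.5 -1. ] w 0.0343
0.02 0.033 57 ly [-0.0265 -0.0205  0.02  ] lx [0.0224 0.0252 0.0315] z [0.0275 0.031  0.0317]
0.033 0.05 1 ly [-0.021 -0.021 -0.021] lx [0.0345 0.0345 0.0345] z [0.026 0.026 0.026]
```

Emit:
{"api": "drive_tool", "payload": {"commands": [[0,0,0,0,0,0],[0,0,0,0,0,0],[0,0,0,0,0,0],[0,0,0,0,0,0],[0,0,0,0,0,0],[0,0,0,0,0,0]], "gripper": 0.41}}

```text
time: 39.67
tool_pos: [0.5899, -0.1022, 0.1331]
ee_rot: [3.142, 0.0, 3.086]
wrist_force: [0.6, 0.6, -2.1]
width: 0.056
finger_force: 8.4
```

```bash
python3 - <<'E'
from rg import *
from go import go
s=snap('wrist'); go(.5892,-.1022,.1325,3.0856)
z=get_obs()['tool_pos'][2]-.1015; rg(s,-.056,z-.01,z+.008)
E
```

```text
pos [ 0.5899 -0.1021  0.1331] yaw 3.0858 | rot units [0. 0. 0.] | shift units in target frame [ 0.02 -0.    0.02] F [-0.4  0.1 -1.8] w 0.0556
0.02 0.033 3 ly [-0.0216 -0.0209  0.0195] lx [0.0243 0.0248 0.0252] z [0.0271 0.028  0.0289]
```

Emit:
{"api": "drive_tool", "payload": {"commands": [[0,0,-0.15,0,0,0],[0,0,-0.3,0,0,0],[0,0,-0.5,0,0,0],[0,0,-0.8,0,0,0],[0,0,0,0,0,0],[0,0,0,0,0,0]]}}

```text
time: 40.48
tool_pos: [0.5896, -0.1021, 0.2026]
ee_rot: [3.141, -0.0, 3.086]
wrist_force: [0.1, 0.5, -2.3]
width: 0.0559
finger_force: 8.5
```

```bash
python3 - <<'E'
from fit import *
from go import go
import pickle
go(.447,-.182,.20,np.pi-.14)
s=snap('wrist'); pickle.dump(s,open('w10.pkl','wb'))
W=cloud(s); P0=np.array([.6140,-.1036]); c,n=np.cos(-.056),np.sin(-.056)
d=W[...,:2]-P0; lx=d[...,0]*c+d[...,1]*n; ly=-d[...,0]*n+d[...,1]*c; z=W[...,2]
im=s['image'].astype(int); dark=(im.max(2)<90)
m=dark&(abs(lx)<.045)&(abs(ly)<.025)&(z>.024)&(z<.045)
for a,b in((-.045,-.037),(-.036,-.016),(-.015,0),(0,.015),(.015,.025)):
    q=m&(lx>=a)&(lx<b); 
    if q.sum(): print(a,b,q.sum(),'ly',np.percentile(ly[q],[2,25,50,75,98]).round(4),'z',np.percentile(z[q],[10,50,90]).round(4))
print(ring(s,[.614,-.1036,-.056],z=.029))
E
```

```text
pos [ 0.5896 -0.1021  0.2026] yaw 3.0858 | rot units [ 0.   -0.    0.84] | shift units in target frame [ 3.25 -2.47  0.06] F [ 0.1  0.5 -2.3] w 0.0559
-0.036 -0.016 201 ly [-0.0239 -0.0117 -0.0096  0.0112  0.0215] z [0.0261 0.0301 0.0313]
-0.015 0 168 ly [-0.0172 -0.0138 -0.0022  0.0106  0.0156] z [0.0259 0.0304 0.0403]
0 0.015 22 ly [-0.0182 -0.0172 -0.016  -0.015   0.0032] z [0.0271 0.0298 0.0309]
(array([ 0.61627814, -0.10485386, -0.0724832 ]), np.float64(-27.406490325927734))
```

Ring 1 is snapped closed on slot 3: lugs at ±11 mm and ring top at 31 mm. On to ring 2.

Emit:
{"api": "drive_tool", "payload": {"commands": [[0,0,0,0,0,0.42],[0,0,0,0,0,0.42],[0.65,-0.45,0,0,0,0],[0.65,-0.45,0,0,0,0],[0.65,-0.45,0,0,0,0],[0.65,-0.45,0,0,0,0],[0.4,-0.25,0,0,0,0],[0,0,0,0,0,0],[0,0,0,0,0,0]]}}

```text
time: 41.65
tool_pos: [0.4602, -0.1664, 0.2028]
ee_rot: [3.141, 0.0, 3.002]
wrist_force: [0.2, -0.5, -2.5]
width: 0.0556
finger_force: 8.5
```

```bash
python3 - <<'E'
from fit import *
from go import go
go(.4426,-.1811,.17,np.pi-.14)
s=snap('wrist')
print(ring(s,[.4721,-.1853,-.14]))
for n in('top','side'):
    print(n,ring(snap(n),[.4721,-.1853,-.14]))
E
```

```text
pos [ 0.4602 -0.1664  0.2028] yaw 3.0021 | rot units [0.01 0.   0.01] | shift units in target frame [ 0.38 -0.43  0.82] F [ 0.2 -0.5 -2.5] w 0.0556
(array([ 0.47145237, -0.18517168, -0.12326601]), np.float64(-42.12059020996094))
top (array([ 0.43095377, -0.19826497, -0.71571879]), np.float64(-41.54666519165039))
side (array([ 0.46929248, -0.18217353, -0.1323393 ]), np.float64(-26.466163635253906))
```

Emit:
{"api": "drive_tool", "payload": {"commands": [[0.38,-0.42,0,0,0,0],[0,0,0.3,0,0,0],[0,0,0.4,0,0,0],[0,0,0.1,0,0,0],[0,0,0,0,0,0],[0,0,0,0,0,0]]}}

```text
time: 42.55
tool_pos: [0.4426, -0.1812, 0.1714]
ee_rot: [-3.141, 0.001, 3.002]
wrist_force: [0.5, -0.5, -2.5]
width: 0.0559
finger_force: 8.4
```

```bash
python3 - <<'E'
from h import *
from go import go
go(.4422,-.1811,.132,np.pi-.14)
s=snap('wrist'); o=get_obs(); print(proj(s,o['tool_pos']-[0,0,.11]))
u,v=proj(s,[.4422,-.181,.04]).astype(int); print(u,v)
cv2.imwrite('pics/w11.png',cv2.resize(s['image'][v-45:v+65,u-80:u+80],(800,550),interpolation=cv2.INTER_CUBIC))
E
```

```text
pos [ 0.4426 -0.1812  0.1714] yaw 3.0021 | rot units [-0.    0.01  0.01] | shift units in target frame [ 0.01 -0.    0.99] F [ 0.5 -0.5 -2.5] w 0.0559
[279.79399239 208.10274378]
280 200
```

View pics/w11.png

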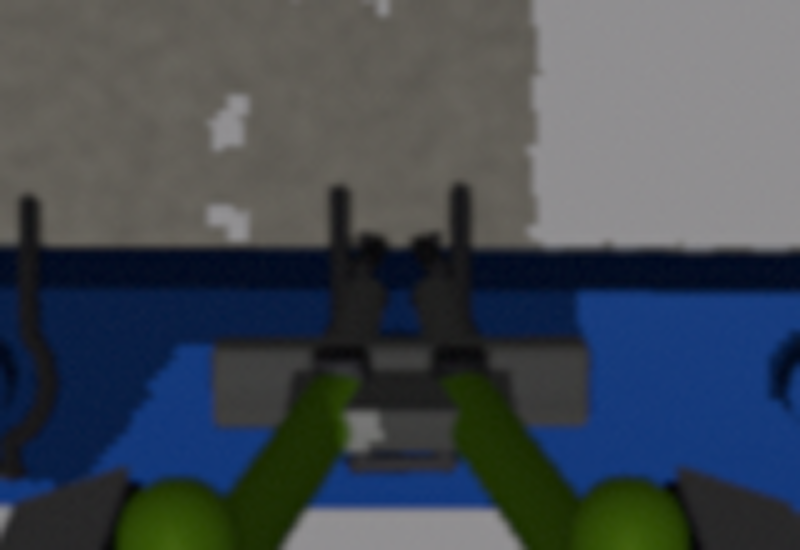

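The tips, mid (399,240), are centred between the lugs at (340,190) and (460,190). I'll lower, spread and lift.

Emit:
{"api": "drive_tool", "payload": {"commands": [[0,0,0.3,0,0,0],[0,0,0.3,0,0,0],[0,0,0.25,0,0,0],[0,0,0.13,0,0,0],[0,0,0,0,0,0],[0,0,0,0,0,0]]}}

```text
time: 43.35
tool_pos: [0.4425, -0.1813, 0.1323]
ee_rot: [-3.141, 0.001, 3.002]
wrist_force: [0.4, 0.4, -3.2]
width: 0.0559
finger_force: 8.5
```

Emit:
{"api": "drive_tool", "payload": {"commands": [[0,0,0,0,0,0],[0,0,0,0,0,0],[0,0,0,0,0,0],[0,0,0,0,0,0],[0,0,0,0,0,0],[0,0,0,0,0,0],[0,0,0,0,0,0]], "gripper": 0.68}}

```text
time: 44.22
tool_pos: [0.4423, -0.1814, 0.132]
ee_rot: [-3.141, 0.0, 3.002]
wrist_force: [-0.2, -0.9, 0.6]
width: 0.0306
finger_force: 16.6
```

Emit:
{"api": "drive_tool", "payload": {"commands": [[0,0,-0.1,0,0,0],[0,0,-0.2,0,0,0],[0,0,-0.5,0,0,0],[0,0,-0.8,0,0,0],[0,0,0,0,0,0],[0,0,0,0,0,0]]}}

```text
time: 44.98
tool_pos: [0.4418, -0.1808, 0.1947]
ee_rot: [3.141, -0.001, 3.002]
wrist_force: [-0.2, 0.0, -3.0]
width: 0.0305
finger_force: 16.4
```

```bash
python3 - <<'E'
from rg import *
from go import go
go(.5924,-.0073,.197,np.pi-.056); z=get_obs()['tool_pos'][2]-.1015
for i in range(2): s=snap('wrist'); rg(s,-.14,z-.012,z+.008)
F=[]
for i in range(4): snap('top'); F.append(get_obs()['wrist_force'][2])
print(np.mean(F))
E
```

```text
pos [ 0.4418 -0.1808  0.1947] yaw 3.002 | rot units [ 0.01 -0.01 -0.84] | shift units in target frame [-3.52  4.54 -0.06] F [-0.2  0.  -3. ] w 0.0305
0.02 0.033 83 ly [-0.0223 -0.019   0.0216] lx [0.0229 0.0278 0.0328] z [0.0943 0.0952 0.0961]
0.033 0.05 45 ly [-0.0215  0.0001  0.006 ] lx [0.0333 0.0459 0.0472] z [0.0945 0.0954 0.0962]
0.02 0.033 81 ly [-0.0222 -0.019   0.0213] lx [0.0226 0.0278 0.0326] z [0.0936 0.0943 0.0951]
0.033 0.05 44 ly [-0.0071  0.0007  0.0061] lx [0.0431 0.0457 0.047 ] z [0.0937 0.0946 0.0954]
-2.4966504471642295
```

Emit:
{"api": "drive_tool", "payload": {"commands": [[0,0,-0.06,0,0,-0.42],[0,0,0,0,0,-0.42],[-0.5,0.6,0,0,0,0],[-0.6,0.8,0,0,0,0],[-0.6,0.8,0,0,0,0],[-0.6,0.8,0,0,0,0],[-0.6,0.8,0,0,0,0],[-0.4,0.5,0,0,0,0],[-0.21,0.24,0,0,0,0],[0,0,0,0,0,0],[0,0,0,0,0,0]]}}

```text
time: 46.65
tool_pos: [0.592, -0.0086, 0.1982]
ee_rot: [-3.141, -0.0, 3.085]
wrist_force: [0.7, 0.1, -2.8]
width: 0.0303
finger_force: 16.3
```

```bash
python3 - <<'E'
from rg import *
from go import go
from bar import bars
go(.592,-.0073,.141,np.pi-.056); z=get_obs()['tool_pos'][2]-.1015
s=snap('wrist'); rg(s,-.056,z-.012,z+.008); bars(s)
E
```

```text
pos [ 0.592  -0.0086  0.1982] yaw 3.0848 | rot units [-0.   -0.   -0.01] | shift units in target frame [0.   0.03 1.43] F [ 0.7  0.1 -2.8] w 0.0303
0.02 0.033 90 ly [-0.0239 -0.021   0.02  ] lx [0.0216 0.0262 0.0325] z [0.0971 0.0981 0.0992]
0.033 0.05 45 ly [-0.0069  0.001   0.0062] lx [0.0415 0.0436 0.0449] z [0.0968 0.0976 0.0987]
blue [176.2 232.1] 306 mid [ 0.6143 -0.1037  0.0706] z 0.0707
brass [178.  230.9] 247 mid [ 0.6141 -0.1028  0.0699] z 0.07
brass [280.7 250.4] 34 mid [ 0.6307 -0.0113  0.07  ] z 0.07
```

Emit:
{"api": "drive_tool", "payload": {"commands": [[-0.04,0.05,0,0,0,0],[0,0,0.2,0,0,0],[0,0,0.2,0,0,0],[0,0,0.1,0,0,0],[0,0,0,0,0,0],[0,0,0,0,0,0]]}}

```text
time: 47.45
tool_pos: [0.5944, -0.0058, 0.1785]
ee_rot: [3.142, 0.0, 3.086]
wrist_force: [0.3, 0.2, -2.8]
width: 0.0306
finger_force: 16.4
```

```bash
python3 - <<'E'
from rg import *
from go import go
from bar import bars
go(.5938,-.0068,.141,np.pi-.056); z=get_obs()['tool_pos'][2]-.1015
s=snap('wrist'); rg(s,-.056,z-.012,z+.008); bars(s)
E
```

```text
pos [ 0.5944 -0.0058  0.1785] yaw 3.0858 | rot units [0. 0. 0.] | shift units in target frame [ 0.01 -0.03  0.94] F [ 0.3  0.2 -2.8] w 0.0306
0.02 0.033 88 ly [-0.0239 -0.0209  0.02  ] lx [0.0214 0.0262 0.0323] z [0.0773 0.0784 0.0796]
0.033 0.05 50 ly [-0.0207  0.001   0.0061] lx [0.0332 0.0435 0.0448] z [0.0767 0.0777 0.0785]
blue [166.2 237.6] 344 mid [ 0.6144 -0.1034  0.0707] z 0.0706
blue [278.5 244.2] 76 mid [ 0.626  -0.0086  0.0705] z 0.0705
brass [167.9 236.1] 279 mid [ 0.614  -0.1029  0.07  ] z 0.07
brass [278.2 253.2] 51 mid [ 0.6328 -0.0085  0.0731] z 0.07
```

Emit:
{"api": "drive_tool", "payload": {"commands": [[0,-0.01,0.15,0,0,0],[0,0,0.15,0,0,0],[0,0,0,0,0,0],[0,0,0,0,0,0]]}}

```text
time: 48.0
tool_pos: [0.5942, -0.0062, 0.1662]
ee_rot: [3.142, -0.0, 3.086]
wrist_force: [0.2, 0.2, -2.5]
width: 0.0303
finger_force: 16.3
```

Emit:
{"api": "drive_tool", "payload": {"commands": [[0,0,0.15,0,0,0],[0,0,0.15,0,0,0],[0,0,0.15,0,0,0],[0,0,0.15,0,0,0],[0,0,0,0,0,0],[0,0,0,0,0,0]]}}

```text
time: 48.75
tool_pos: [0.5943, -0.0062, 0.1424]
ee_rot: [3.142, 0.0, 3.086]
wrist_force: [0.2, 0.4, -2.1]
width: 0.0305
finger_force: 16.4
```

Emit:
{"api": "drive_tool", "payload": {"commands": [[0,0,0,0,0,0],[0,0,0,0,0,0],[0,0,0.08,0,0,0],[0,0,0.08,0,0,0],[0,0,0,0,0,0],[0,0,0,0,0,0]], "gripper": 0.64}}

```text
time: 49.5
tool_pos: [0.5945, -0.006, 0.1362]
ee_rot: [3.141, 0.001, 3.086]
wrist_force: [0.4, 0.5, 2.5]
width: 0.0343
finger_force: 19.8
```

```bash
python3 - <<'E'
from rg import *
from go import go
from bar import bars
go(.5938,-.0065,.1318,np.pi-.056); z=get_obs()['tool_pos'][2]-.1015
s=snap('wrist'); rg(s,-.056,z-.012,z+.008); bars(s)
E
```

```text
pos [ 0.5945 -0.006   0.1362] yaw 3.0859 | rot units [0.   0.01 0.  ] | shift units in target frame [ 0.02 -0.01  0.11] F [0.4 0.5 2.5] w 0.0343
0.02 0.033 44 ly [-0.0222 -0.0206  0.0185] lx [0.0229 0.0268 0.0318] z [0.0347 0.0361 0.0367]
blue [149.2 257.8] 472 mid [ 0.6143 -0.1033  0.0706] z 0.0706
blue [279.1 258.1] 410 mid [ 0.6196 -0.0076  0.0706] z 0.0706
brass [151.2 255.9] 394 mid [ 0.6138 -0.1029  0.0699] z 0.0699
brass [279.5 244. ] 42 mid [ 0.6094 -0.0071  0.0701] z 0.0698
brass [278.9 276.2] 82 mid [ 0.6293 -0.0074  0.0701] z 0.0701
```

Emit:
{"api": "drive_tool", "payload": {"commands": [[0,0,0.05,0,0,0],[0,0,0,0,0,0],[0,0,0,0,0,0]]}}

```text
time: 49.92
tool_pos: [0.5934, -0.0063, 0.1324]
ee_rot: [-3.141, -0.003, 3.086]
wrist_force: [0.1, -0.0, -2.8]
width: 0.034
finger_force: 15.4
```

```bash
python3 - <<'E'
from rg import *
from go import go
from bar import bars
go(.5938,-.0065,.1318,np.pi-.056); z=get_obs()['tool_pos'][2]-.1015
s=snap('wrist'); rg(s,-.056,z-.012,z+.008); bars(s)
E
```

```text
pos [ 0.5934 -0.0063  0.1324] yaw 3.0857 | rot units [-0.   -0.03  0.  ] | shift units in target frame [-0.01 -0.    0.02] F [ 0.1 -0.  -2.8] w 0.034
0.02 0.033 51 ly [-0.0232 -0.0207  0.0192] lx [0.0226 0.0259 0.0313] z [0.0302 0.0314 0.0322]
0.033 0.05 1 ly [-0.0217 -0.0217 -0.0217] lx [0.0331 0.0331 0.0331] z [0.0301 0.0301 0.0301]
blue [147.9 261.7] 476 mid [ 0.6144 -0.1034  0.0705] z 0.0707
blue [279.3 261.8] 430 mid [ 0.6197 -0.0076  0.0706] z 0.0706
brass [150.  259.6] 409 mid [ 0.6138 -0.1028  0.07  ] z 0.07
brass [278.9 246.6] 91 mid [ 0.6086 -0.0075  0.0701] z 0.07
brass [279.1 280.1] 80 mid [ 0.6298 -0.0077  0.0699] z 0.07
```

Emit:
{"api": "drive_tool", "payload": {"commands": [[0,0,0.03,0,0,0],[0,0,0,0,0,0],[0,0,0,0,0,0]]}}

```text
time: 50.35
tool_pos: [0.5941, -0.0062, 0.1326]
ee_rot: [-3.142, -0.0, 3.086]
wrist_force: [0.3, -0.3, -2.4]
width: 0.0345
finger_force: 15.4
```

Emit:
{"api": "drive_tool", "payload": {"commands": [[0,0,0,0,0,0],[0,0,0,0,0,0],[0,0,0,0,0,0],[0,0,0,0,0,0],[0,0,0,0,0,0],[0,0,-0.15,0,0,0],[0,0,-0.3,0,0,0],[0,0,-0.5,0,0,0],[0,0,-0.8,0,0,0],[0,0,0,0,0,0],[0,0,0,0,0,0]], "gripper": 0.41}}

```text
time: 51.72
tool_pos: [0.594, -0.0062, 0.2021]
ee_rot: [3.141, -0.001, 3.086]
wrist_force: [-0.5, -0.1, -2.1]
width: 0.0553
finger_force: 8.5
```

```bash
cat > chk.py <<'E'
from h import *
from bar import bars
def chk(s):
    W=cloud(s); z=W[...,2]; im=s['image'].astype(int); dark=(im.max(2)<90); c,n=np.cos(-.056),np.sin(-.056)
    for P0 in((.6190,-.0088),(.6140,-.1036)):
        d=W[...,:2]-np.array(P0); lx=d[...,0]*c+d[...,1]*n; ly=-d[...,0]*n+d[...,1]*c
        m=dark&(abs(lx)<.045)&(abs(ly)<.025)&(z>.024)&(z<.045)
        for a,b in((-.034,-.018),(-.015,0),(0,.015),(.015,.025)):
            q=m&(lx>=a)&(lx<b)
            if q.sum(): print(a,b,q.sum(),'ly',np.percentile(ly[q],[2,25,50,75,98]).round(4),'z',np.percentile(z[q],[10,50,90]).round(4))
    bars(s)
E
python3 - <<'E'
from chk import *
from go import go
go(.4402,.0382,.2,np.pi+.02); chk(snap('wrist'))
E
```

```text
pos [ 0.594  -0.0062  0.2021] yaw 3.0858 | rot units [ 0.   -0.01 -0.76] | shift units in target frame [3.82 1.19 0.05] F [-0.5 -0.1 -2.1] w 0.0553
-0.034 -0.018 165 ly [-0.0237 -0.0116 -0.0095  0.0113  0.0216] z [0.0262 0.0299 0.0311]
-0.015 0 161 ly [-0.0168 -0.0127 -0.0016  0.0114  0.0156] z [0.0259 0.0305 0.04  ]
0 0.015 22 ly [-0.0172 -0.0168 -0.0154 -0.0139  0.0156] z [0.0269 0.0293 0.0316]
-0.034 -0.018 167 ly [-0.0231 -0.0121 -0.0097  0.0109  0.0156] z [0.0262 0.03   0.0315]
-0.015 0 241 ly [-0.018  -0.0096  0.0062  0.0123  0.0152] z [0.026  0.0306 0.0418]
0 0.015 39 ly [-0.02    0.0117  0.0135  0.014   0.0152] z [0.0294 0.0304 0.0402]
0.015 0.025 15 ly [0.0046 0.0061 0.0071 0.0079 0.0089] z [0.0297 0.0308 0.0312]
blue [174.4 228.8] 296 mid [ 0.6146 -0.1034  0.0705] z 0.0706
brass [176.3 227.3] 235 mid [ 0.6139 -0.103   0.07  ] z 0.0699
brass [278.5 215.7] 23 mid [ 0.6073 -0.0079  0.0699] z 0.07
```

Both rings are closed and seated: ring tops at 31 mm, lugs at ±11 mm. I'll return the pliers to the holder.

Emit:
{"api": "drive_tool", "payload": {"commands": [[0,0,0,0,0,-0.38],[0,0,0,0,0,-0.38],[0.6,0.19,0,0,0,0],[0.7,0.22,0,0,0,0],[0.7,0.22,0,0,0,0],[0.7,0.22,0,0,0,0],[0.7,0.22,0,0,0,0],[0.42,0.12,0,0,0,0],[0,0,0,0,0,0],[0,0,0,0,0,0],[0,0,0,0,0,0]]}}

```text
time: 53.15
tool_pos: [0.4409, 0.0381, 0.2022]
ee_rot: [3.142, -0.001, -3.122]
wrist_force: [0.4, 0.0, -2.9]
width: 0.0558
finger_force: 8.5
```

```bash
python3 - <<'E'
from grips import *
from go import go
go(.4400,.0385,.118,np.pi+.0185)
s=snap('wrist'); o=get_obs(); grips(s,o['tool_pos'][2]+.009,o['tool_pos'][2]+.035)
# holder rim & pliers from depth
W=cloud(s); z=W[...,2]; im=s['image'].astype(int)
m=(z>.055)&(z<.066)&(abs(W[...,0]-.44)<.05)&(abs(W[...,1]-.038)<.05); P=W[m]; print('rim',len(P),P.min(0).round(4),P.max(0).round(4))
print('tip px',proj(s,o['tool_pos']-[0,0,.11]),'well px',proj(s,[.44,.0385,.06]))
u,v=proj(s,[.44,.0385,.06]).astype(int); print(u,v)
cv2.imwrite('pics/w12.png',cv2.resize(s['image'][v-50:v+50,u-70:u+70],(784,560),interpolation=cv2.INTER_CUBIC))
E
```

```text
pos [0.4409 0.0381 0.2022] yaw -3.1218 | rot units [ 0.   -0.01  0.01] | shift units in target frame [0.02 0.01 2.1 ] F [ 0.4  0.  -2.9] w 0.0558
[236. 281.] 1374 [0.4417 0.0164 0.2217] zmax 0.2248 0.015
[324. 281.] 1344 [0.4408 0.0602 0.2214] zmax 0.2243 0.011
centre [0.4412 0.0383 0.2216] yaw 0.0216
rim 997 [0.4252 0.0115 0.0552] [0.4566 0.0656 0.062 ]
tip px [279.80409465 208.20949719] well px [280.27374905 197.37047975]
280 197
```

View pics/w12.png

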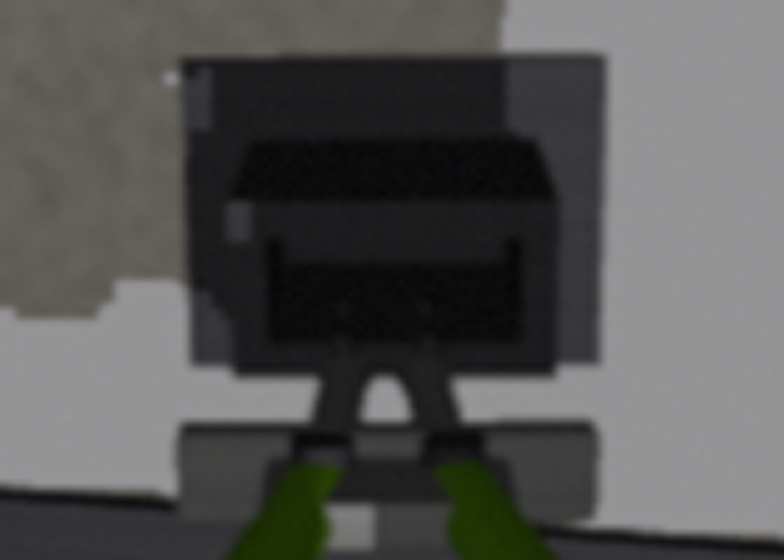

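The well (crop (395,290)) lines up with the pliers' axis. Lowering.

Emit:
{"api": "drive_tool", "payload": {"commands": [[0,0.01,0.4,0,0,0],[0,0,0.4,0,0,0],[0,0,0.4,0,0,0],[0,0,0.3,0,0,0],[0,0,0.3,0,0,0],[0,0,0.2,0,0,0],[0,0,0,0,0,0],[0,0,0,0,0,0]]}}

```text
time: 54.2
tool_pos: [0.4409, 0.0387, 0.1232]
ee_rot: [3.142, 0.001, -3.121]
wrist_force: [0.1, 0.2, -2.6]
width: 0.0554
finger_force: 8.5
```

Emit:
{"api": "drive_tool", "payload": {"commands": [[0,0,0.06,0,0,0],[0,0,0.04,0,0,0],[0,0,0.03,0,0,0],[0,0,0,0,0,0],[0,0,0,0,0,0]]}}

```text
time: 54.82
tool_pos: [0.4423, 0.0382, 0.1203]
ee_rot: [-3.14, 0.006, -3.122]
wrist_force: [-0.4, -1.8, 6.5]
width: 0.0556
finger_force: 9.8
```

Emit:
{"api": "drive_tool", "payload": {"commands": [[0,0,0,0,0,0],[0,0,0,0,0,0],[0,0,0,0,0,0],[0,0,0,0,0,0],[0,0,-0.3,0,0,0],[0,0,-0.6,0,0,0],[0,0,-0.8,0,0,0],[0,0,-0.8,0,0,0],[0,0,0,0,0,0],[0,0,0,0,0,0]], "gripper": 0}}

```text
time: 56.08
tool_pos: [0.4402, 0.0387, 0.2169]
ee_rot: [3.141, -0.001, -3.121]
wrist_force: [-0.4, 0.5, -0.6]
width: 0.0939
finger_force: 0.0
```

```bash
cat > lev.py <<'E'
from h import *
def lev(s):
    W=cloud(s); im=s['image'].astype(int); B,G,R=im[...,0],im[...,1],im[...,2]; z=W[...,2]
    red=(R>G+50)&(R>B+50)&(abs(W[...,0]-.58)<.12)&(abs(W[...,1]+.32)<.12)
    for n,q in(('knob',red&(z>.08)&(z<.1)),('arm',red&(z>.045)&(z<.062))):
        P=W[q]
        if len(P)<4: print(n,len(P)); continue
        a,b=np.percentile(P,2,axis=0),np.percentile(P,98,axis=0); v=np.linalg.svd(P[:,:2]-P[:,:2].mean(0))[2][0]
        print(n,len(P),'mid',((a+b)/2).round(4),'mean',P.mean(0).round(4),a.round(4),b.round(4),'dir',np.degrees(np.arctan(v[1]/v[0])).round(1))
    gr=(G>R+15)&(G>B+10)&(abs(W[...,0]-.56)<.08)&(abs(W[...,1]+.35)<.06)&(z<.01); P=W[gr]
    if len(P): print('green',len(P),P.mean(0).round(4))
    j=(abs(W[...,0]-.6)<.06)&(abs(W[...,1]+.43)<.06)&(z>.04)&(z<.09); P=W[j]
    if len(P)>5: print('jar',P.min(0).round(3),P.max(0).round(3))
E
python3 - <<'E'
from lev import *
from grips import grips
from go import go
for n in('side','top'): print(n); lev(snap(n))
grips(snap('wrist')); s=snap('side'); 
W=cloud(s); im=s['image'].astype(int); m=(im[...,1]>im[...,2]+30)&(im[...,1]>im[...,0]+50)&(abs(W[...,0]-.44)<.04)&(abs(W[...,1]-.038)<.05)&(W[...,2]>.12); P=W[m]; print('side grips',len(P),P.mean(0) if len(P) else '')
go(.54,-.3,.2,np.pi)
E
```

```text
side
knob 0
arm 6 mid [ 0.5324 -0.2989  0.0516] mean [ 0.5326 -0.2982  0.0526] [ 0.531  -0.3035  0.0493] [ 0.5339 -0.2943  0.054 ] dir 78.5
green 8 [ 0.5483 -0.3621 -0.0013]
top
knob 50 mid [ 0.5401 -0.3017  0.0896] mean [ 0.5407 -0.3008  0.0895] [ 0.5314 -0.311   0.0854] [ 0.5488 -0.2924  0.0937] dir -72.7
arm 167 mid [ 0.5863 -0.3019  0.056 ] mean [ 0.5874 -0.301   0.0559] [ 0.5525 -0.3101  0.0522] [ 0.6202 -0.2936  0.0599] dir -2.5
green 24 [ 5.509e-01 -3.596e-01  2.000e-04]
jar [ 0.6   -0.481  0.04 ] [ 0.66  -0.418  0.08 ]
[433.  45.] 578 [0.318  0.1341 0.143 ] zmax 0.1587 0.058
[247. 223.] 571 [0.4419 0.0143 0.1396] zmax 0.1426 -0.004
[310. 223.] 553 [0.4406 0.0616 0.1378] zmax 0.1426 0.026
side grips 82 [0.4403405  0.03947643 0.13777857]
pos [0.4398 0.0387 0.216 ] yaw -3.1214 | rot units [ 0.   -0.03  0.2 ] | shift units in target frame [-2.51 -8.47  0.4 ] F [-1.5  0.  -0.2] w 0.0939
```

Emit:
{"api": "drive_tool", "payload": {"commands": [[-0.2,-0.7,0,0,0,0.2],[-0.25,-0.9,0,0,0,0],[-0.25,-0.9,0,0,0,0],[-0.25,-0.9,0,0,0,0],[-0.26,-0.9,0,0,0,0],[-0.26,-0.9,0,0,0,0],[-0.26,-0.9,0,0,0,0],[-0.26,-0.9,0,0,0,0],[-0.26,-0.9,0.2,0,0,0],[-0.26,-0.57,0.2,0,0,0],[0,0,0,0,0,0],[0,0,0,0,0,0]]}}

```text
time: 57.78
tool_pos: [0.5412, -0.2991, 0.2011]
ee_rot: [3.14, -0.001, -3.141]
wrist_force: [1.0, 0.8, 0.3]
width: 0.094
finger_force: 0.0
```

```bash
python3 - <<'E'
from lev import *
from go import go
for i in range(2): lev(snap('wrist'))
go(.540,-.3005,.12,np.pi)
E
```

```text
knob 369 mid [ 0.5412 -0.3026  0.0898] mean [ 0.5411 -0.3028  0.09  ] [ 0.5328 -0.3106  0.0882] [ 0.5496 -0.2947  0.0914] dir 3.3
arm 933 mid [ 0.5917 -0.3022  0.056 ] mean [ 0.5906 -0.3023  0.056 ] [ 0.562  -0.3095  0.0545] [ 0.6214 -0.2949  0.0574] dir -0.6
green 88 [ 0.5527 -0.3594  0.0009]
jar [ 0.601 -0.481  0.04 ] [ 0.66  -0.424  0.077]
knob 369 mid [ 0.5413 -0.3025  0.0897] mean [ 0.541  -0.3027  0.0899] [ 0.5327 -0.3105  0.0883] [ 0.5498 -0.2946  0.0911] dir 0.8
arm 926 mid [ 0.5912 -0.3021  0.056 ] mean [ 0.5901 -0.3023  0.056 ] [ 0.5613 -0.3094  0.0546] [ 0.621  -0.2949  0.0575] dir -0.5
green 92 [ 0.5526 -0.3598  0.001 ]
jar [ 0.601 -0.482  0.04 ] [ 0.66  -0.424  0.077]
pos [ 0.5415 -0.2989  0.2021] yaw -3.1403 | rot units [-0.    0.01  0.01] | shift units in target frame [ 0.04 -0.04  2.05] F [-0.  -0.5 -0.4] w 0.094
```

Emit:
{"api": "drive_tool", "payload": {"commands": [[0.01,-0.09,0.7,0,0,0],[0,0,0.8,0,0,0],[0,0,0.8,0,0,0],[0,0,0.6,0,0,0],[0,0,0.45,0,0,0],[0,0,0,0,0,0]]}}

```text
time: 58.62
tool_pos: [0.5403, -0.3025, 0.0663]
ee_rot: [3.14, -0.002, -3.141]
wrist_force: [0.3, -0.5, -0.2]
width: 0.0941
finger_force: 0.0
```

Emit:
{"api": "drive_tool", "payload": {"commands": [[0,0,0,0,0,0],[0,0,0,0,0,0],[0,0,0,0,0,0],[0,0,0,0,0,0],[0,0,0,0,0,0],[0,0,0,0,0,0],[0,0,0,0,0,0],[0,0,0,0,0,0]], "gripper": 0.75}}

```text
time: 59.62
tool_pos: [0.5411, -0.3035, 0.0674]
ee_rot: [3.141, -0.0, -3.141]
wrist_force: [-0.5, -0.1, 0.3]
width: 0.0238
finger_force: 0.0
```

Emit:
{"api": "drive_tool", "payload": {"commands": [[-0.02,-0.16,0,0,0,0],[-0.04,-0.16,0,0,0,0],[-0.06,-0.16,0,0,0,0],[-0.06,-0.15,0,0,0,0],[-0.06,-0.15,0,0,0,0],[-0.08,-0.14,0,0,0,0],[-0.08,-0.13,0,0,0,0],[0,0,0,0,0,0],[0,0,0,0,0,0]]}}

```text
time: 60.75
tool_pos: [0.5576, -0.3461, 0.0679]
ee_rot: [-3.14, 0.001, -3.142]
wrist_force: [-0.7, 0.6, 0.3]
width: 0.0235
finger_force: 0.0
```

```bash
python3 - <<'E'
from lev import *
from go import go
for n in('wrist','top'): lev(snap(n))
go(.5617,-.3523,.066,np.pi)
E
```

```text
knob 1021 mid [ 0.5546 -0.3445  0.09  ] mean [ 0.5543 -0.3444  0.09  ] [ 0.5465 -0.3527  0.0889] [ 0.5626 -0.3363  0.0912] dir 55.4
arm 146 mid [ 0.5708 -0.3297  0.0562] mean [ 0.5627 -0.3392  0.0561] [ 0.5433 -0.355   0.0548] [ 0.5983 -0.3043  0.0575] dir 34.1
green 208 [ 0.5521 -0.36    0.001 ]
jar [ 0.601 -0.482  0.04 ] [ 0.657 -0.431  0.077]
knob 0
arm 16 mid [ 0.5987 -0.3126  0.0548] mean [ 0.6066 -0.3096  0.0547] [ 0.5746 -0.3325  0.0519] [ 0.6228 -0.2927  0.0577] dir 38.2
pos [ 0.5574 -0.3458  0.0679] yaw -3.1414 | rot units [-0.01  0.01  0.  ] | shift units in target frame [-0.11 -0.16  0.05] F [ 0.6  1.  -0.2] w 0.0234
```

Emit:
{"api": "drive_tool", "payload": {"commands": [[-0.06,-0.08,0,0,0,0],[-0.06,-0.07,0,0,0,0],[-0.05,-0.07,0,0,0,0],[0,0,0,0,0,0],[0,0,0,0,0,0]]}}

```text
time: 61.48
tool_pos: [0.5643, -0.3545, 0.0674]
ee_rot: [-3.141, 0.001, -3.141]
wrist_force: [0.9, -0.4, -0.3]
width: 0.0233
finger_force: 0.4
```

```bash
python3 - <<'E'
from lev import *
from go import go
for i in range(2): lev(snap('wrist'))
go(.5617,-.3523,.066,np.pi)
E
```

```text
knob 1002 mid [ 0.561  -0.3524  0.09  ] mean [ 0.5609 -0.3524  0.09  ] [ 0.553  -0.3606  0.0888] [ 0.569  -0.3442  0.0912] dir 60.4
arm 482 mid [ 0.5781 -0.332   0.056 ] mean [ 0.5911 -0.3184  0.056 ] [ 0.5509 -0.3623  0.0548] [ 0.6053 -0.3017  0.0572] dir 46.0
green 211 [ 0.5522 -0.3601  0.001 ]
jar [ 0.554 -0.484  0.04 ] [ 0.66 -0.37  0.09]
knob 1003 mid [ 0.561  -0.3524  0.09  ] mean [ 0.5608 -0.3524  0.09  ] [ 0.5531 -0.3606  0.0888] [ 0.569  -0.3442  0.0912] dir 65.5
arm 487 mid [ 0.5782 -0.332   0.0559] mean [ 0.5908 -0.3187  0.056 ] [ 0.5509 -0.3623  0.0547] [ 0.6054 -0.3017  0.0571] dir 46.0
green 209 [ 0.5522 -0.3601  0.0011]
jar [ 0.554 -0.484  0.04 ] [ 0.66 -0.37  0.09]
pos [ 0.5641 -0.3545  0.0675] yaw -3.1414 | rot units [-0.01  0.01  0.  ] | shift units in target frame [0.06 0.06 0.04] F [ 0.7  1.3 -0. ] w 0.0237
```

Emit:
{"api": "drive_tool", "payload": {"commands": [[-0.02,-0.02,0,0,0,0],[0,0,0,0,0,0],[0,0,0,0,0,0]]}}

```text
time: 61.95
tool_pos: [0.5645, -0.355, 0.0674]
ee_rot: [3.141, -0.0, -3.141]
wrist_force: [-0.4, 1.4, 0.7]
width: 0.0232
finger_force: 0.8
```

Emit:
{"api": "drive_tool", "payload": {"commands": [[0,0.03,0,0,0,0],[0,0,0,0,0,0],[0,0,-0.4,0,0,0],[0,0,-0.8,0,0,0],[0,0,-0.9,0,0,0],[0,0,-0.9,0,0,0],[0,0,-0.6,0,0,0],[0,0,0,0,0,0]], "gripper": 0.7}}

```text
time: 62.95
tool_pos: [0.5659, -0.3549, 0.216]
ee_rot: [-3.137, 0.006, -3.141]
wrist_force: [-0.0, -0.2, -0.6]
width: 0.028
finger_force: 0.0
```

```bash
python3 - <<'E'
from lev import *
from go import go
s=snap('wrist'); lev(s)
go(.4405,.0384,.2,np.pi+.02)
E
```

```text
knob 325 mid [ 0.5612 -0.352   0.0898] mean [ 0.5612 -0.3523  0.09  ] [ 0.553  -0.3606  0.0883] [ 0.5694 -0.3435  0.0914] dir 53.5
arm 990 mid [ 0.5945 -0.3186  0.056 ] mean [ 0.5957 -0.3194  0.056 ] [ 0.5682 -0.342   0.0546] [ 0.6207 -0.2952  0.0574] dir 43.3
green 77 [ 0.552  -0.36    0.0011]
jar [ 0.601 -0.483  0.04 ] [ 0.66  -0.418  0.077]
pos [ 0.5652 -0.3544  0.2134] yaw -3.1415 | rot units [-0.02  0.03 -0.2 ] | shift units in target frame [2.92 9.88 0.33] F [ 0.3 -0.1 -0.3] w 0.0283
```

The lever is on the green mark at about 44°. Now I'll re-seat the pliers so that stowing comes last, and recheck the barrels.

Emit:
{"api": "drive_tool", "payload": {"commands": [[0.2,0.7,0,0,0,-0.2],[0.27,0.9,0,0,0,0],[0.27,0.9,0,0,0,0],[0.27,0.9,0,0,0,0],[0.27,0.9,0,0,0,0],[0.27,0.9,0,0,0,0],[0.27,0.9,0,0,0,0],[0.27,0.9,0,0,0,0],[0.27,0.9,0,0,0,0],[0.27,0.9,0,0,0,0],[0.28,0.9,0,0,0,0],[0,0.2,0,0,0,0],[0,0,0,0,0,0],[0,0,0,0,0,0]], "gripper": 0}}

```text
time: 64.75
tool_pos: [0.4411, 0.0389, 0.2109]
ee_rot: [-3.141, -0.001, -3.123]
wrist_force: [-0.1, 0.0, -0.2]
width: 0.0943
finger_force: 0.0
```

```bash
python3 - <<'E'
from chk import *
from grips import grips
from go import go
s=snap('wrist'); grips(s)
print('side');bars(snap('side')); print('top'); bars(snap('top'))
go(.4408,.0381,.1195,np.pi+.02)
E
```

```text
[436.  41.] 621 [0.318  0.1341 0.1431] zmax 0.1586 0.067
[246. 223.] 595 [0.4418 0.0145 0.1398] zmax 0.1425 -0.01
[311. 222.] 565 [0.4408 0.0615 0.14  ] zmax 0.1426 0.03
side
blue [242.8 213.5] 34 mid [ 0.618  -0.0083  0.0687] z 0.0687
brass [242.8 214.9] 39 mid [ 0.6183 -0.0072  0.0667] z 0.068
top
blue [268.  176.7] 32 mid [ 0.6191 -0.0085  0.0702] z 0.071
blue [304.7 179.7] 30 mid [ 0.6139 -0.1021  0.0705] z 0.0711
pos [0.4411 0.039  0.2112] yaw -3.123 | rot units [-0.   -0.   -0.01] | shift units in target frame [ 0.01 -0.02  2.29] F [ 0.9  0.1 -0.2] w 0.094
```

Emit:
{"api": "drive_tool", "payload": {"commands": [[0,-0.02,0.7,0,0,0],[0,0,0.8,0,0,0],[0,0,0.5,0,0,0],[0,0,0.29,0,0,0],[0,0,0,0,0,0]]}}

```text
time: 65.53
tool_pos: [0.4406, 0.0387, 0.1193]
ee_rot: [3.141, -0.001, -3.122]
wrist_force: [0.0, -0.0, -0.8]
width: 0.0938
finger_force: 0.0
```

Emit:
{"api": "drive_tool", "payload": {"commands": [[0,0,0,0,0,0],[0,0,0,0,0,0],[0,0,0,0,0,0],[0,0,0,0,0,0],[0,0,0,0,0,0],[0,0,0,0,0,0],[0,0,-0.2,0,0,0],[0,0,-0.3,0,0,0],[0,0,-0.3,0,0,0],[0,0,0,0,0,0],[0,0,0,0,0,0]], "gripper": 0.41}}

```text
time: 66.9
tool_pos: [0.4408, 0.0391, 0.1517]
ee_rot: [3.141, -0.0, -3.121]
wrist_force: [0.5, 0.1, -2.5]
width: 0.0553
finger_force: 8.5
```

Emit:
{"api": "drive_tool", "payload": {"commands": [[0,0,0.3,0,0,0],[0,0,0.3,0,0,0],[0,0,0.1,0,0,0],[0,0,0.07,0,0,0],[0,0,0.03,0,0,0],[0,0,0,0,0,0],[0,0,0,0,0,0]]}}

```text
time: 67.78
tool_pos: [0.4415, 0.039, 0.1208]
ee_rot: [-3.141, 0.002, -3.121]
wrist_force: [-0.3, -0.0, 3.7]
width: 0.0556
finger_force: 9.4
```

Seated. I'll release, retreat and do a final check.

Emit:
{"api": "drive_tool", "payload": {"commands": [[0,0,0,0,0,0],[0,0,0,0,0,0],[0,0,0,0,0,0],[0,0,0,0,0,0],[0,0,0,0,0,0],[0,0,-0.4,0,0,0],[0,0,-0.8,0,0,0],[0,0,-0.9,0,0,0],[0,0,-0.8,0,0,0],[0,0,0,0,0,0]], "gripper": 0}}

```text
time: 69.03
tool_pos: [0.4427, 0.039, 0.2401]
ee_rot: [-3.141, 0.008, -3.121]
wrist_force: [0.4, -1.0, -0.1]
width: 0.0941
finger_force: 0.0
```

```bash
python3 - <<'E'
from chk import *
from grips import grips
from lev import lev
s=snap('wrist'); grips(s); chk(s)
print('top'); t=snap('top'); bars(t); lev(t)
print('side'); bars(snap('side'))
E
```

```text
[420.  44.] 459 [0.3181 0.1341 0.1431] zmax 0.1585 0.083
[308. 207.] 457 [0.4395 0.0617 0.1399] zmax 0.1426 0.043
[250. 207.] 491 [0.4405 0.0148 0.1391] zmax 0.1425 0.009
-0.034 -0.018 93 ly [-0.0242 -0.0115 -0.009   0.0116  0.0202] z [0.0249 0.0299 0.0308]
-0.015 0 280 ly [-0.0197 -0.0101 -0.0011  0.0078  0.0142] z [0.0255 0.0306 0.0424]
0 0.015 32 ly [-0.0197 -0.0175 -0.0156 -0.0065  0.0156] z [0.026  0.0275 0.0317]
0 0.015 1 ly [0.0126 0.0126 0.0126 0.0126 0.0126] z [0.0254 0.0254 0.0254]
blue [234.5 340.5] 173 mid [ 0.6193 -0.0088  0.0704] z 0.0705
brass [235.2 338.2] 146 mid [ 0.6187 -0.0084  0.0698] z 0.0697
top
blue [268.  176.7] 32 mid [ 0.6191 -0.0085  0.0711] z 0.0704
blue [304.7 179.7] 31 mid [ 0.6139 -0.1022  0.0708] z 0.0704
knob 48 mid [ 0.5613 -0.352   0.0893] mean [ 0.5609 -0.3517  0.0895] [ 0.5523 -0.3609  0.0867] [ 0.5702 -0.343   0.0918] dir -71.1
arm 166 mid [ 0.5935 -0.3205  0.056 ] mean [ 0.5935 -0.3201  0.0558] [ 0.5665 -0.3469  0.0521] [ 0.6205 -0.2942  0.0599] dir 44.2
green 19 [ 0.5495 -0.36    0.0018]
jar [ 0.6  -0.48  0.04] [ 0.66  -0.418  0.08 ]
side
blue [266.1 190. ] 29 mid [ 0.6123 -0.1022  0.0686] z 0.0691
blue [242.8 213.5] 34 mid [ 0.6186 -0.0076  0.0687] z 0.069
brass [266.  191.9] 30 mid [ 0.6133 -0.1006  0.0662] z 0.0672
brass [242.6 214.8] 38 mid [ 0.6189 -0.0074  0.0673] z 0.0678
```

```bash
python3 -c "
from bench import close_job; print(close_job())"
```

```text
the job is handed in; nothing more can be done
None
```

I handed the job in at about 69 s: both barrels found in the scene are home in slots 2 and 3 with their rings closed on the plate, the lever is at about 44° by camera, on the green mark, and the pliers are upright in their holder.

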